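# Weigh out gingerbread and tip it into the serving tray

## Robot

A 6-joint arm with a two-finger parallel gripper is mounted at the origin on the work surface. World frame = base frame: x ahead of the robot, y to its left, z up, the work surface at z = 0. Lengths are in mm, angles in rad, forces in N, time in s.
With the tool pointing down it reaches from about 350 to 875 mm from the base axis. Payload 15.5 kg.
Tool frame: the origin (TCP) lies at the very end of the fingers, on their centre line; the grasp point (between the pads) lies tcp_to_grasp behind it (tcp_to_grasp is the distance from the TCP to the grasp point, in mm); x points along the fingers, y is the direction in which the jaws open and shut, and the axes are right-handed (so a half turn about x gives the same grasp; the last joint's range is limited). The gripper opens to 85 mm and grips with 20 to 120 N. Pads are 22 mm wide; open, the fingers measure 114 mm over their backs; the gripper's body (76 mm by 85 mm) begins 54 mm behind the grasp point. The pads swing forward as they close: fully open they stand 13 mm farther back than shut.
Start: joints at [1.185, 0.494, 1.345, -0, 1.302, -0.096], TCP at [178.596, 598.941, 231.277] pointing down, gripper open.
Joint ranges: [-2.91, 2.91], [-0.82, 2.16], [0.22, 2.67], [-1.22, 4.37], [0.12, 2.79], [-3.08, 3.08]. Speed limits (rad/s): [1.89, 1.89, 2.57, 3.01, 3.01, 3.01].

## Interface

Orientations are given as a rotation vector (axis times angle).
In Python, from station import * gives the robot as it stands.
- The arm moves only by the tool send_rows, never from a script. Its arguments are lists of equal length, an entry for each row: "travel": the shift along the world's x, y, z in mm, a list of three; "twist": the turn about the world's z in rad; "jaw": the closure in counts, from 0 (fully open) to 255 (shut). In form: {"travel": [[x, y, z], ...], "twist": [twist, ...], "jaw": [jaw, ...]}. A call has exactly 5 rows; each row is the pose to reach, as a shift and turn from the pose commanded when the call began; what a row does not reach only later rows make up. A row lasts 1/10 s, in which the tool goes at most 50 mm and 8.59 degrees, less where a joint would pass 70% of its speed; a pose out of reach is approached as far as the arm can. A call with a gripper value outside its range is refused whole. The fingers move at their own pace and stop on an object; the grip force is fixed at half the most. Time passes only in rows, so rows that repeat a pose let the fingers close, or fill a call up. It gives the time, the measured TCP pose, the force and the opening at its end, in the units of the state.
- get_state(): the state, without advancing time (a new reading comes with each control period).
- read_camera(name): name is "scene" or "top" or "wrist"; returns a dict with "color" (400x640x3 uint8, red, green, blue), "fx", "fy", "cx", "cy" (pixels), "cam_to_world" (4x4, takes a point from camera to world coordinates); the wrist camera has in their place "tool_from_camera" (4x4, takes a point from camera to tool coordinates, whose origin is the TCP and whose axes are the tool frame's). Camera axes: x right, y down, z forward; pixel columns grow to the right and rows downward; lengths in mm; the calibration is good to about 2 mm. The wrist camera is an equidistant fisheye: a pixel r from the principal point sees the ray r / f radians off the axis. A picture is of the moment at which its call begins: read the wrist's pose just before it. There is no depth.
- sign_off(): hands the job in, once; it reports no verdict.
The state is a dict: "time_s": time; "joint_pos": joint angles; "joint_velocities": joint speeds; "effort": joint torques, N m; "eef_pos": TCP position; "tool_rot": TCP orientation; "ft_force": force on the tool from outside, world axes, zero at the start; "ft_torque": the same for the moment, N m; "grip_width": finger opening in mm.
Only numpy, scipy, OpenCV 4.12 (cv2) and the standard library are available. Lean on these libraries where they do the work, as an engineer would, in place of code of your own. Each camera call takes 0.05 s, during which the arm holds its last target.

## Task

The scale's pan was left partly tipped: swing it down level by its handle, lay all the gingerbread slabs from the board in it so that they are weighed together, and slide the serving tray lengthwise close under the pan's lip. Then lift the pan's handle to tip the pan to about 60 degrees, hold it there a moment so that the gingerbread slides into the tray, and bring the pan back fully level. Finally slide the tray, without lifting it off the table, so that it stands centred and square on the serving mat with every slab in it; put any slab that missed into the tray, and leave the cups and the bowl alone.

Things in the scene. Friction and masses are not known exactly. Their poses are not given: they have to be found in the camera images.
- bread0_mid (a point): thick brown rectangular gingerbread slab with five pale nuts on top, 64 x 40 x 18 mm (its own x, y, z), 40 g; this point is its centre, 9 mm above its underside. There are two to four of them; an absent one is None. They start flat on the board.
- bread1_mid (a point): thick brown rectangular gingerbread slab with five pale nuts on top, 64 x 40 x 18 mm (its own x, y, z), 40 g; this point is its centre, 9 mm above its underside. There are two to four of them; an absent one is None. They start flat on the board.
- bread2_mid (a point): thick brown rectangular gingerbread slab with five pale nuts on top, 64 x 40 x 18 mm (its own x, y, z), 40 g; this point is its centre, 9 mm above its underside. There are two to four of them; an absent one is None. They start flat on the board.
- bread3_mid (a point): thick brown rectangular gingerbread slab with five pale nuts on top, 64 x 40 x 18 mm (its own x, y, z), 40 g; this point is its centre, 9 mm above its underside. There are two to four of them; an absent one is None. They start flat on the board.
- board: flat square wooden board, 220 x 220 x 12 mm, fixed, on which the gingerbread starts; origin at the centre of its underside, top 12 mm above it
- scale: white portion scale, fixed to the table. Its origin is on the table top. In its own axes the housing spans x -110 to 110, y -75 to 60, z 0 to 83 mm. The steel tipping pan sits on top and tips over its open edge, the lip, on the -y side.
- pan_floor (a point): centre of the upper face of the scale pan's floor, turning with the pan. The pan is a steel scoop, clear inside 200 mm (its x, along the hinge) by 160 mm (its y, from the lip to the back wall), with 30 mm high, 5 mm thick walls on both x sides and at the back (+y), and no wall at the lip (-y). When level its axes are those of the scale, and its floor is 106 mm above the table.
- pan_hinge (a point): point on the pan's hinge axis, midway along the lip and 6 mm below the pan floor's upper face, at (0, -100, 100) mm in the scale's axes; the hinge axis is the scale's x axis
- pan_handle (a point): middle of the pan's round handle bar: 12 mm thick, 120 mm long, parallel to the hinge, its axis 45 mm behind the back wall (39 mm free gap); at (0, 210, 30) mm from pan_hinge in the pan's axes, so 130 mm above the table when level. Lifting it tips the pan towards the lip.
- pan (a joint): tilt of the pan in rad: 0 level (its stop), growing as the handle is lifted and the lip side points down, 1.4 at the far stop. A stiff hinge (friction 0.8 N m) that stays where it is left; it starts partly tipped, at 0.2 to 0.6; lifting the handle takes about 6 to 7 N
- tray_mid (a point): open light-wood serving tray, outside 250 (x) x 170 (y) x 50 mm (z), walls 10 mm thick all round and floor 10 mm thick, about 0.45 kg, standing loose on the table; this point is the middle of the tray, 25 mm above the table. It can be slid by pinching the top of a wall. To catch the gingerbread it stands lengthwise along the lip, against the scale's housing with its long wall just under the lip (tray centre about 162 mm from the scale's origin to the scale's -y side).
- mat: thin dark serving mat lying on the table, 300 (x) x 220 (y) mm and about 1 mm thick, too thin to catch anything sliding onto it; origin at its centre on the table top
- cupstack: bystander: stack of brown paper cups, about 78 mm wide and 140 mm tall; origin at the centre of its underside
- cup: bystander: single brown paper cup, 78 mm wide, 95 mm tall; origin at the centre of its underside
- bowl: bystander: black bowl, 100 mm wide, 45 mm tall; origin at the centre of its underside
Not all that is in view belongs to the job. What is shaped like the part that bears bread0_mid but orange or turquoise is not meant.

How it is judged (in metres and radians):
On the way, in this order (a step that is already met when the one before it is completed fails the run):
1. every gingerbread slab lies in the pan of the scale, with the pan level (value of joint pan below 0.06 rad and x of bread0_mid in the frame of pan_floor between -0.1 and 0.1 m and y of bread0_mid in the frame of pan_floor between -0.08 and 0.08 m and z of bread0_mid in the frame of pan_floor between 0 and 0.045 m and x of bread1_mid in the frame of pan_floor between -0.1 and 0.1 m and y of bread1_mid in the frame of pan_floor between -0.08 and 0.08 m and z of bread1_mid in the frame of pan_floor between 0 and 0.045 m and x of bread2_mid in the frame of pan_floor between -0.1 and 0.1 m and y of bread2_mid in the frame of pan_floor between -0.08 and 0.08 m and z of bread2_mid in the frame of pan_floor between 0 and 0.045 m and x of bread3_mid in the frame of pan_floor between -0.1 and 0.1 m and y of bread3_mid in the frame of pan_floor between -0.08 and 0.08 m and z of bread3_mid in the frame of pan_floor between 0 and 0.045 m), for 0.3 s.
2. the pan is tipped to about 60 degrees (52 to 68) for half a second, with the tray standing close under the lip (value of joint pan between 0.91 and 1.19 rad and x of tray_mid in the frame of scale between -0.035 and 0.035 m and y of tray_mid in the frame of scale between -0.2 and -0.14 m), for 0.5 s.
3. the pan is back level (value of joint pan below 0.06 rad), for 0.3 s.
At the end, for the whole second after the job is handed in: Every gingerbread slab present is in the tray (below its rim or piled just above); the tray stands flat on the table, its middle within 25 mm of the mat's middle and square to the mat within 8 degrees; the pan is level within 3.4 degrees (x of bread0_mid in the frame of tray_mid between -0.115 and 0.115 m and y of bread0_mid in the frame of tray_mid between -0.075 and 0.075 m and z of bread0_mid in the frame of tray_mid between -0.025 and 0.045 m and x of bread1_mid in the frame of tray_mid between -0.115 and 0.115 m and y of bread1_mid in the frame of tray_mid between -0.075 and 0.075 m and z of bread1_mid in the frame of tray_mid between -0.025 and 0.045 m and x of bread2_mid in the frame of tray_mid between -0.115 and 0.115 m and y of bread2_mid in the frame of tray_mid between -0.075 and 0.075 m and z of bread2_mid in the frame of tray_mid between -0.025 and 0.045 m and x of bread3_mid in the frame of tray_mid between -0.115 and 0.115 m and y of bread3_mid in the frame of tray_mid between -0.075 and 0.075 m and z of bread3_mid in the frame of tray_mid between -0.025 and 0.045 m and horizontal distance between tray_mid and mat below 0.025 m and angle between the x axis of tray_mid and the x axis of mat, either way round below 0.14 rad and height (world z) of tray_mid below 0.032 m and angle between tray_mid's own z axis and vertical below 0.06 rad and value of joint pan below 0.06 rad); the robot touches nothing.
It fails at once if the tray is lifted more than 20 mm off the table (height (world z) of tray_mid above 0.045 m).
It fails at once if a gingerbread slab falls off the table (height (world z) of any of bread0_mid, bread1_mid, bread2_mid, bread3_mid below -0.05 m).
It fails at once if the cups or the bowl are shifted by more than 40 mm (distance of any of cupstack, cup, bowl from where it was at the start of the episode above 0.04 m).
Of bread0, bread1, bread2, bread3 only 2 to 4 are there at a start; the rules pass over those that are not, and their reading is None.
At some moment in a run one of bread0, bread1, bread2, bread3, tray may be knocked a few centimetres aside while the robot is not near it.
Once in a run the grip may slacken for a moment while it holds something.
It also fails if it takes over 210 s, if anything falls off the work surface, if the arm or the gripper's body presses on something with over 40 N, if the wrist force passes 120 N, or if a joint passes its speed limit or range.

## Working session

There is one attempt and no reset: what is moved stays moved. The work goes in short steps, Python scripts to look and compute and a tool call to move; the robot and the scene stay as the last step left them, time stands still between calls to the robot, and variables do not carry over. Pictures are saved under pics/ and viewed, and the job is handed in when it is done.

Besides the shell and the picture viewer there is one more tool, called after "Call:" by a JSON object that holds its "api" and its "payload", one argument or row to a line. send_rows: Moves the arm, as the interface text tells. Its arguments: {"type":"object","properties":{"travel":{"type":"array"},"twist":{"type":"array"},"jaw":{"type":"array"}},"required":["travel","twist","jaw"]}

```bash
ls; mkdir -p pics
python3 - <<'E'
from station import *
import cv2
s=get_state()
print(s)
for n in ["scene","top","wrist"]:
    c=read_camera(n)
    cv2.imwrite(f"pics/a_{n}.png",c["color"][:,:,::-1])
    print(n,{k:v for k,v in c.items() if k!="color"})
E
```

```text
pics
{'time_s': 0.0, 'joint_pos': array([ 1.18554430e+00,  4.94207167e-01,  1.34613771e+00,  2.70292075e-05,
        1.30251319e+00, -9.55161697e-02]), 'joint_velocities': array([ 1.73294584e-03, -2.78542832e-05,  2.04229573e-03, -5.39675970e-04,
       -1.42550143e-03, -3.56667309e-04]), 'effort': array([-7.25571481e-04, -8.82136202e+01, -3.83885586e+01, -3.65894957e-04,
        9.80847428e-03,  2.29782034e-05]), 'eef_pos': array([178.42133882, 598.60785513, 230.68311732]), 'tool_rot': array([ 0.22646676,  1.55913271, -0.22839318]), 'ft_force': array([-0.34346397,  0.99667707, -0.04323748]), 'ft_torque': array([ 0.02509432, -0.00409129, -0.01602809]), 'grip_width': 85.18511352208999}
scene {'fx': 413.2251313770455, 'fy': 413.2251313770455, 'cx': 312.6715348111448, 'cy': 203.9271056686498, 'cam_to_world': array([[-4.38756920e-01,  7.41750209e-01, -5.07246481e-01,
         1.19326498e+03],
       [ 8.98583993e-01,  3.58229511e-01, -2.53413546e-01,
         3.29855151e+02],
       [-6.25889176e-03, -5.66990515e-01, -8.23700541e-01,
         1.10109722e+03],
       [ 0.00000000e+00,  0.
[... 293 characters left out ...]
05248010e-02, -2.52530738e-02,
         3.01305684e+01],
       [ 2.81385115e-02, -1.55272325e-01, -9.87470875e-01,
         1.40004094e+03],
       [ 0.00000000e+00,  0.00000000e+00,  0.00000000e+00,
         1.00000000e+00]])}
wrist {'fx': 309.70691628693146, 'fy': 309.70691628693146, 'cx': 314.89300185800033, 'cy': 196.0353694250725, 'tool_from_camera': array([[-1.14399789e-03, -3.26576448e-01,  9.45170099e-01,
        -1.43087782e+02],
       [ 9.99999345e-01, -4.03815347e-04,  1.07083430e-03,
         1.54059668e-01],
       [ 3.19649287e-05,  9.45170705e-01,  3.26576696e-01,
        -8.43542369e+01],
       [ 0.00000000e+00,  0.00000000e+00,  0.00000000e+00,
         1.00000000e+00]])}
```

View pics/a_top.png

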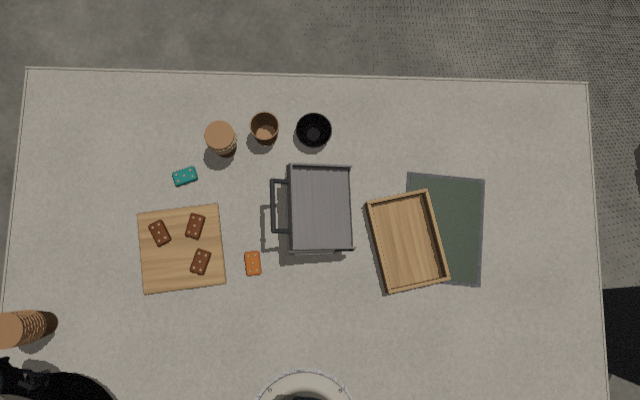

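View pics/a_scene.png

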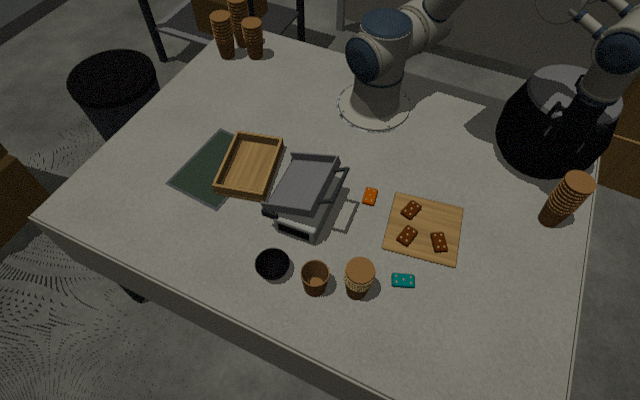

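View pics/a_wrist.png

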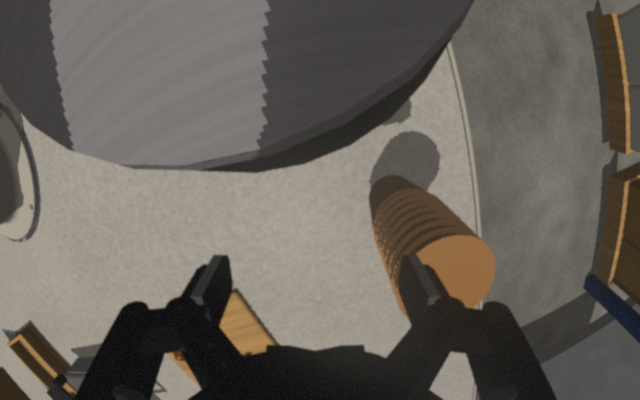

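Top view: brown slabs with nuts sit on the board at (160,233), (195,226) and (201,262). The orange slab (252,263) and the turquoise one (184,176) are decoys. The scale pan is at (320,208) with its handle on the left at (274,206) and its lip on the right. The tray is at (408,240), the mat at (447,230), and the cups and bowl at (220,138), (265,127) and (313,130).

```bash
cat > h.py <<'E'
from station import *
import station
import numpy as np, cv2
np.set_printoptions(precision=1,suppress=True)
def ray(c,u,v):
    M=c["cam_to_world"]; d=M[:3,:3]@np.array([(u-c["cx"])/c["fx"],(v-c["cy"])/c["fy"],1.]); return M[:3,3],d
def cast(c,u,v,z):
    o,d=ray(c,u,v); return (o+d*(z-o[2])/d[2])
def proj(c,p):
    M=c["cam_to_world"]; q=M[:3,:3].T@(np.array(p,float)-M[:3,3]); return np.array([c["fx"]*q[0]/q[2]+c["cx"],c["fy"]*q[1]/q[2]+c["cy"]])
def tri(c1,p1,c2,p2):
    o1,d1=ray(c1,*p1);o2,d2=ray(c2,*p2);d1/=np.linalg.norm(d1);d2/=np.linalg.norm(d2)
    A=np.stack([d1,-d2],1);t=np.linalg.lstsq(A,o2-o1,rcond=None)[0]
    a=o1+d1*t[0];b=o2+d2*t[1];return (a+b)/2,np.linalg.norm(a-b)
def crop(c,u0,v0,u1,v1,k,name):
    im=c["color"][v0:v1,u0:u1,::-1]; cv2.imwrite(name,cv2.resize(im,None,fx=k,fy=k,interpolation=cv2.INTER_CUBIC))
E
python3 - <<'E'
from h import *
print([n for n in dir(station) if not n.startswith('_')])
try: print(tcp_to_grasp)
except Exception as e: print(e)
c=read_camera("top"); s=read_camera("scene")
crop(c,120,150,280,300,5,"pics/b_board.png")
crop(c,255,150,375,270,5,"pics/b_scale.png")
crop(c,355,165,495,300,5,"pics/b_tray.png")
crop(s,255,120,375,250,5,"pics/b_sscale.png")
E
```

```text
['PlanningError', 'get_state', 'read_camera', 'sign_off', 'tcp_to_grasp']
18.700000000000003
```

View pics/b_board.png

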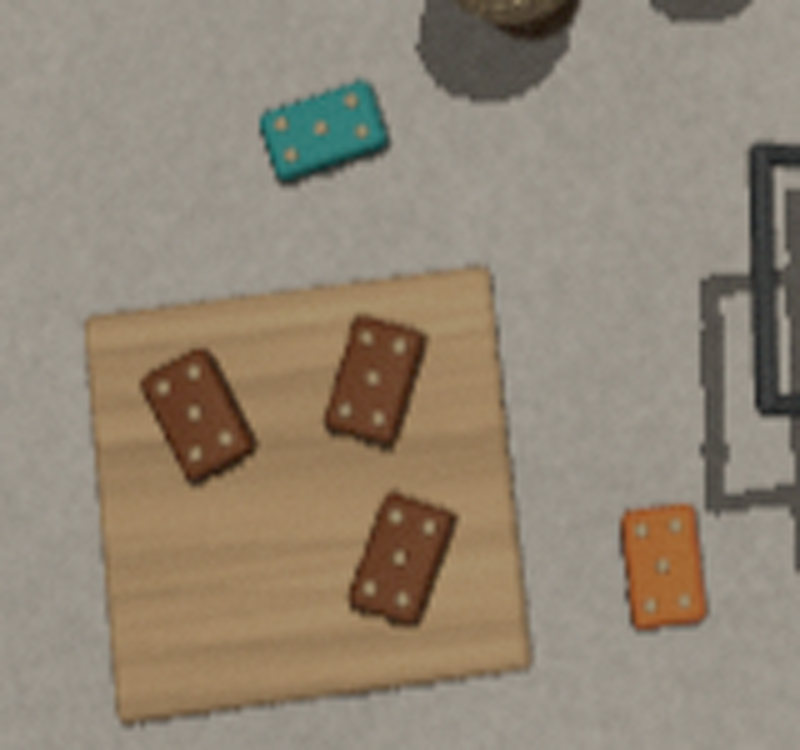

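View pics/b_scale.png

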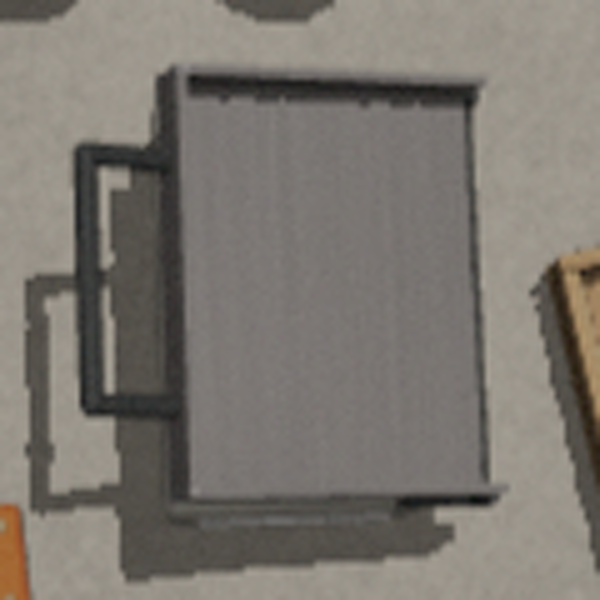

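View pics/b_tray.png

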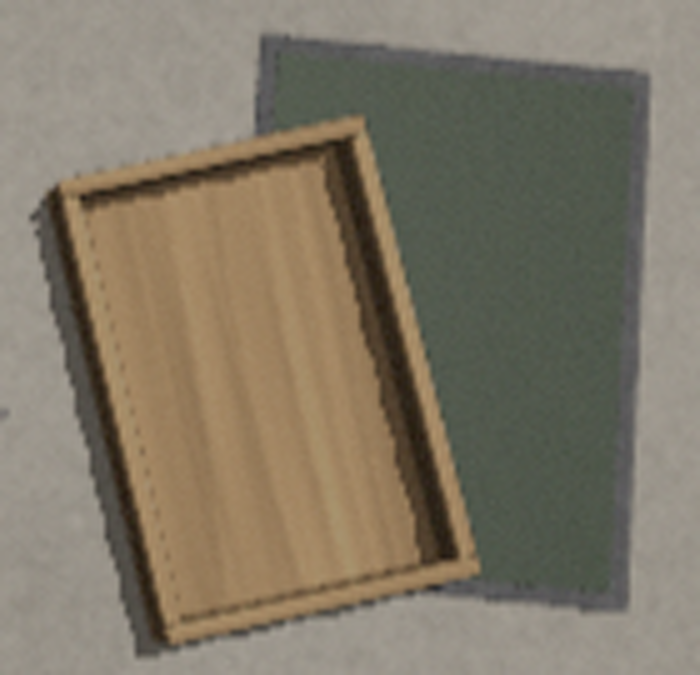

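View pics/b_sscale.png

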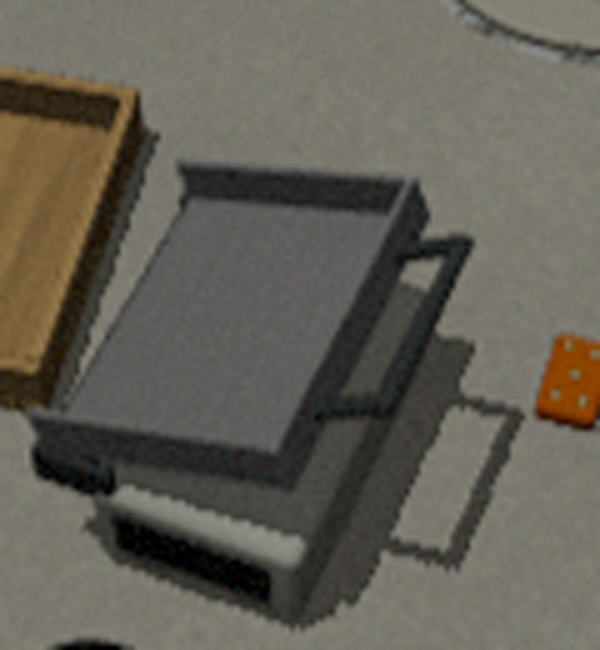

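Run:
```python
from h import *
c=read_camera("top"); s=read_camera("scene")
A,e1=tri(c,(273.6,231.2),s,(348.4,168.6)); B,e2=tri(c,(272.2,180),s,(333.4,201.6))
print("bar",A,e1,B,e2,np.linalg.norm(A-B))
L1=cast(c,348.6+.5,169,105);L2=cast(c,353+.5,248,105);print("lip",L1,L2)
m=(A+B)/2; ax=(B-A)[:2]; print("mid",m,"yaw bar",np.arctan2(ax[1],ax[0]),"yaw lip",np.arctan2(*(L1-L2)[[1,0]]))
y=np.arctan2(ax[1],ax[0]);
for yaw in (y,np.arctan2(*(L1-L2)[[1,0]])):
    ex=np.array([np.cos(yaw),np.sin(yaw)]);ey=np.array([-ex[1],ex[0]])
    d=(m[:2]-(L1+L2)[:2]/2)@ey
    ang=np.arctan2(m[2]-100,d)-np.arctan2(30,210);print("theta",ang,"r",np.hypot(m[2]-100,d))
    h=m[:2]-ex*0-ey*d; print("hinge",h,"scale o",h+100*ey, )
im=cv2.cvtColor(c["color"],cv2.COLOR_RGB2HSV)
# slabs: brown dark saturated in board area
mask=((im[...,0]<15)&(im[...,1]>110)&(im[...,2]<150)).astype(np.uint8); mask[:200]=0;mask[300:]=0;mask[:,:130]=0;mask[:,235:]=0
mask=cv2.morphologyEx(mask,cv2.MORPH_CLOSE,np.ones((3,3)))
for k in cv2.findContours(mask,cv2.RETR_EXTERNAL,cv2.CHAIN_APPROX_NONE)[0]:
    if cv2.contourArea(k)<50: continue
    r=cv2.minAreaRect(k); bp=cv2.boxPoints(r)
    P=np.array([cast(c,*q,28)[:2] for q in bp]); 
    ed=[P[1]-P[0],P[2]-P[1]]; ln=[np.linalg.norm(e) for e in ed]; e=ed[int(np.argmax(ln))]
    print("slab",np.array(r[0]),P.mean(0),np.sort(ln),"yaw",np.arctan2(e[1],e[0])%np.pi)
# tray corners rim z 50; px in crop
T=np.array([(57,187),(362,117),(478,570),(170,645)])/5+[355,165]
P=np.array([cast(c,*q,50)[:2] for q in T]);print("tray",P,P.mean(0),[np.linalg.norm(P[i]-P[i-1]) for i in range(4)],"yaw",np.arctan2(*(P[0]-P[3])[::-1]),np.arctan2(*(P[1]-P[2])[::-1]))
M=np.array([(262,36),(649,72),(627,608)])/5+[355,165]
P=np.array([cast(c,*q,1)[:2] for q in M]);print("mat",P,"centre",(P[0]+P[2])/2,[np.linalg.norm(P[i]-P[i-1]) for i in (1,2)],"yaw",np.arctan2(*(P[1]-P[2])[::-1]))
```

```text
bar [484.4  86.7 196.3] 5.321310149010601 [606.1  94.4 195.7] 7.369224465208997 121.96581293212985
lip [ 658.  -101.7  105. ] [ 455.  -113.8  105. ]
mid [545.2  90.5 196. ] yaw bar 0.06281079520322973 yaw lip 0.059269018242520795
theta 0.3084624108873102 r 220.5971038855696
hinge [ 557.7 -107.7] scale o [551.4  -7.9]
theta 0.3084564616291601 r 220.5998182832167
hinge [ 557.  -107.7] scale o [551.1  -7.9]
slab [199.6 261.6] [416.7 284.1] [41.4 64.8] yaw 2.8220564506965866
slab [159.5 232.5] [491.5 393.8] [40.7 64.1] yaw 0.5105751131316638
slab [194.6 226. ] [510.7 302.2] [41.  64.3] yaw 2.892391998299912
tray [[ 580.1 -154. ]
 [ 621.5 -318.3]
 [ 382.1 -374.8]
 [ 341.  -212.6]] [ 481.2 -264.9] [np.float64(246.24576734759285), np.float64(169.49551972350196), np.float64(245.99629486269194), np.float64(167.2612080640513)] yaw 0.24064347542271844 0.23155320116915865
mat [[ 675.2 -275.6]
 [ 659.5 -493.2]
 [ 363.3 -470.3]] centre [ 519.3 -373. ] [np.float64(218.19305342508636), np.float64(297.07100661511316)] yaw -0.07730782418974638
```

```bash
cat >> h.py <<'E'
from scipy.spatial.transform import Rotation as R
def jawyaw(s):
    M=R.from_rotvec(s["tool_rot"]).as_matrix(); return np.arctan2(M[1,1],M[0,1]),M
def st():
    s=get_state(); y,M=jawyaw(s); print("t",round(s["time_s"],2),"tcp",s["eef_pos"],"jawyaw %.3f"%y,"F",s["ft_force"],"w %.1f"%s["grip_width"],"j6 %.2f"%s["joint_pos"][5],"down",M[:,0]); return s
def wproj(c,s,p):
    M=R.from_rotvec(s["tool_rot"]).as_matrix(); q=M.T@(np.array(p,float)-s["eef_pos"]); T=c["tool_from_camera"]; q=T[:3,:3].T@(q-T[:3,3])
    th=np.arctan2(np.hypot(q[0],q[1]),q[2]); d=q[:2]/np.hypot(q[0],q[1]); return np.array([c["cx"],c["cy"]])+c["fx"]*th*d
def wray(c,s,u,v):
    d=np.array([u-c["cx"],v-c["cy"]])/c["fx"]; th=np.hypot(*d); q=np.array([*(np.sin(th)*d/th),np.cos(th)])
    M=R.from_rotvec(s["tool_rot"]).as_matrix(); T=c["tool_from_camera"]
    return s["eef_pos"]+M@T[:3,3], M@T[:3,:3]@q
def wcast(c,s,u,v,z):
    o,d=wray(c,s,u,v); return o+d*(z-o[2])/d[2]
E
python3 - <<'E'
from h import *
s=st(); c=read_camera("top")
M=R.from_rotvec(s["tool_rot"]).as_matrix();print(M)
from scipy.optimize import brentq
y=.061; ey=np.array([-np.sin(y),np.cos(y)]); 
for hz in (-107,-104):
  h=np.array([557.3,hz+.0])
  f=lambda z:np.hypot((cast(c,272.9,205.6,z)[:2]-h)@ey,z-100)-212.1
  z=brentq(f,120,260);p=cast(c,272.9,205.6,z);print(p,np.arctan2(z-100,(p[:2]-h)@ey)-.142)
E
```

```text
t 0.35 tcp [178.6 598.9 231.1] jawyaw 1.281 F [ 1.   0.1 -0.2] w 85.9 j6 -0.10 down [-0. -0. -1.]
[[-0.   0.3  1. ]
 [-0.   1.  -0.3]
 [-1.  -0.   0. ]]
[547.7  88.2 182.5] 0.25775815436654426
[546.7  87.8 189.9] 0.2958083043084109
```

Call:
{"api": "send_rows", "payload": {
  "travel": [
    [28, -39, 4],
    [56, -78, 8],
    [84, -117, 12],
    [112, -156, 16],
    [140, -195, 20]
  ],
  "twist": [0.07, 0.14, 0.21, 0.28, 0.35],
  "jaw": [0, 0, 0, 0, 0]
}}

```text
time_s: 0.9
eef_pos: [319.3, 402.3, 251.6]
tool_rot: [-0.05, 1.57, 0.05]
ft_force: [1.3, 0.7, 0.1]
grip_width: 85.6
```

Call:
{"api": "send_rows", "payload": {
  "travel": [
    [28, -39, 4],
    [56, -78, 8],
    [84, -117, 12],
    [112, -156, 16],
    [140, -195, 20]
  ],
  "twist": [0, 0, 0, 0, 0],
  "jaw": [0, 0, 0, 0, 0]
}}

```text
time_s: 1.4
eef_pos: [459.5, 207.1, 271.7]
tool_rot: [-0.047, 1.57, 0.047]
ft_force: [1.5, 0.6, -0.7]
grip_width: 85.7
```

Call:
{"api": "send_rows", "payload": {
  "travel": [
    [28, -39, 0],
    [56, -78, 0],
    [88, -121, 0],
    [88, -121, 0],
    [88, -121, 0]
  ],
  "twist": [0, 0, 0, 0, 0],
  "jaw": [0, 0, 0, 0, 0]
}}

```text
time_s: 1.9
eef_pos: [547.0, 86.9, 271.0]
tool_rot: [-0.045, 1.571, 0.046]
ft_force: [-0.5, 0.1, 0.5]
grip_width: 85.3
```

Run:
```python
from h import *
s=st(); c=read_camera("wrist"); im=c["color"][:,:,::-1].copy()
cv2.imwrite("pics/c_w.png",im)
for p in ([547.7,88.2,182.5],[545.2,90.5,196.]): print(wproj(c,s,p))
```

```text
t 1.9 tcp [547.   86.9 271. ] jawyaw 1.629 F [-0.5  0.1  0.5] w 85.3 j6 -1.58 down [-0.  0. -1.]
[315.9 201.9]
[319.3 205.1]
```

View pics/c_w.png

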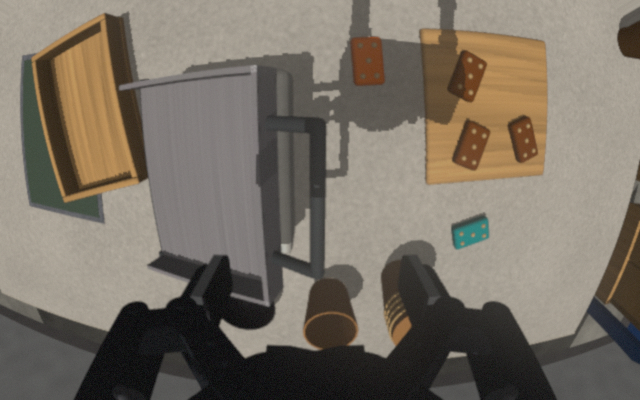

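Run:
```python
from h import *
from scipy.optimize import brentq
s=st(); c=read_camera("wrist"); crop(c,250,90,400,290,4,"pics/c_wc.png"); t=read_camera("top"); sc=read_camera("scene")
for z in (180,188,196):
    a=wcast(c,s,319,122,z);b=wcast(c,s,317,273,z);print(z,a,b,(a+b)/2,np.linalg.norm(a-b))
crop(t,255,150,375,270,5,"pics/c_t.png")
```

```text
t 1.95 tcp [546.3  87.9 271.1] jawyaw 1.630 F [-0.3 -0.4 -0.4] w 85.4 j6 -1.58 down [-0.  0. -1.]
180 [483.9  87.8 180. ] [615.6  94.4 180. ] [549.8  91.1 180. ] 131.85542121304866
188 [483.2  87.6 188. ] [610.4  94.  188. ] [546.8  90.8 188. ] 127.35207430723551
196 [482.4  87.5 196. ] [605.1  93.6 196. ] [543.8  90.5 196. ] 122.84872740142235
```

View pics/c_wc.png

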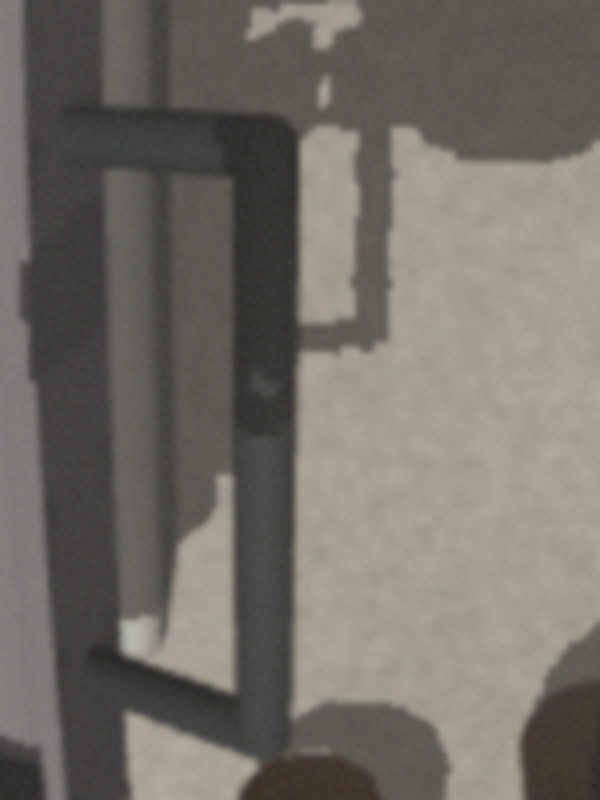

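Call:
{"api": "send_rows", "payload": {
  "travel": [
    [0, 2, 0],
    [0, 2, -10],
    [0, 2, -20],
    [0, 2, -30],
    [0, 2, -40]
  ],
  "twist": [0, 0, 0, 0, 0],
  "jaw": [135, 135, 135, 135, 135]
}}

```text
time_s: 2.6
eef_pos: [546.3, 90.0, 230.0]
tool_rot: [-0.047, 1.571, 0.047]
ft_force: [-0.1, 0.1, -1.0]
grip_width: 40.5
```

Run:
```python
from h import *
s=st(); c=read_camera("wrist"); cv2.imwrite("pics/d_w.png",c["color"][:,:,::-1])
```

```text
t 2.6 tcp [546.3  90.  230. ] jawyaw 1.631 F [-0.1  0.1 -1. ] w 40.5 j6 -1.58 down [-0. -0. -1.]
```

View pics/d_w.png

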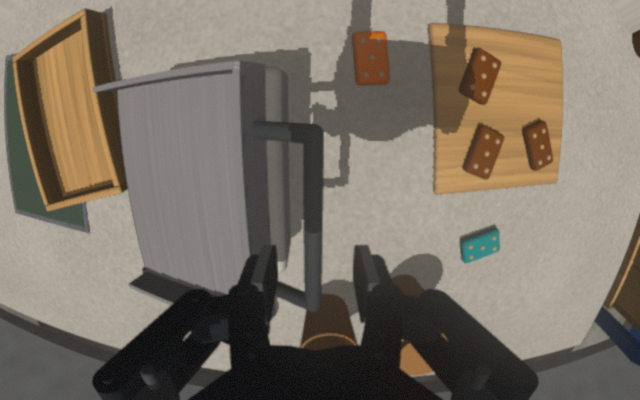

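Call:
{"api": "send_rows", "payload": {
  "travel": [
    [0, -1, -12],
    [0, -1, -24],
    [0, -1, -36],
    [0, -1, -48],
    [0, -1, -58]
  ],
  "twist": [0, 0, 0, 0, 0],
  "jaw": [135, 135, 135, 135, 135]
}}

```text
time_s: 3.15
eef_pos: [546.4, 88.9, 172.1]
tool_rot: [-0.047, 1.571, 0.047]
ft_force: [0.3, 0.2, -0.3]
grip_width: 40.2
```

Run:
```python
from h import *
s=st(); c=read_camera("wrist"); cv2.imwrite("pics/e_w.png",c["color"][:,:,::-1]); c=read_camera("scene"); crop(c,255,100,415,220,5,"pics/e_s.png")
```

```text
t 3.15 tcp [546.4  88.9 172.1] jawyaw 1.631 F [ 0.3  0.2 -0.3] w 40.2 j6 -1.58 down [-0. -0. -1.]
```

View pics/e_w.png

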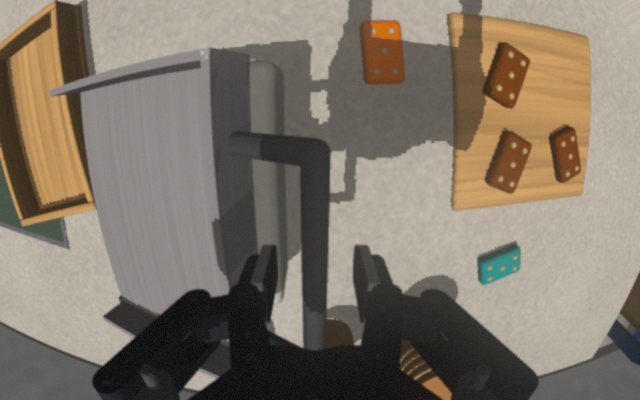

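View pics/e_s.png

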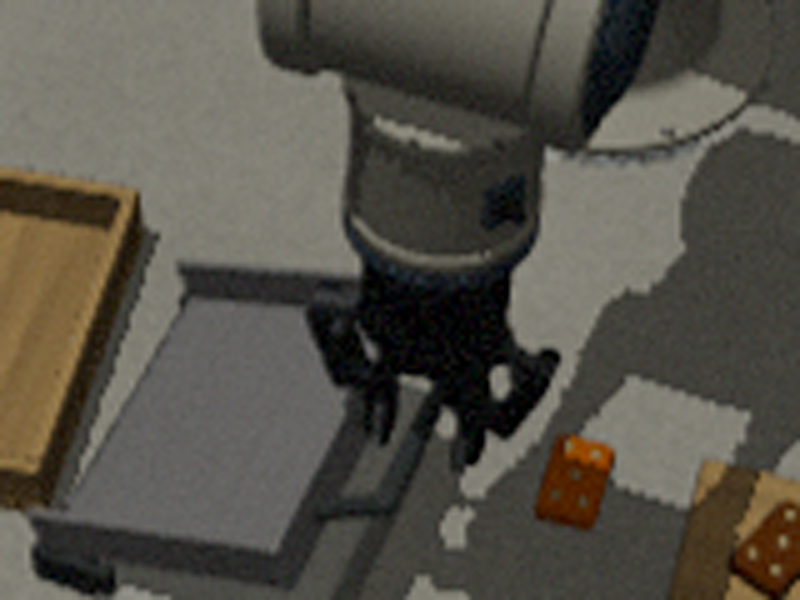

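Both pictures show the fingers either side of the bar (bar centre column about 315 in the wrist view). I'll close on it.

Call:
{"api": "send_rows", "payload": {
  "travel": [
    [0, 0, 0],
    [0, 0, 0],
    [0, 0, 0],
    [0, 0, 0],
    [0, 0, 0]
  ],
  "twist": [0, 0, 0, 0, 0],
  "jaw": [170, 255, 255, 255, 255]
}}

```text
time_s: 3.75
eef_pos: [546.9, 88.9, 173.6]
tool_rot: [-0.047, 1.569, 0.047]
ft_force: [1.9, -2.6, 0.9]
grip_width: 10.0
```

Run:
```python
from h import *
s=st(); c=read_camera("scene"); crop(c,255,100,415,220,5,"pics/f_s.png")
for h in (-106,-103,-100):
  for z in (186,191,196):
    d=89.5-h; print(h,z,np.hypot(d,z-100),np.arctan2(z-100,d)-.142)
```

```text
t 3.75 tcp [546.9  88.9 173.6] jawyaw 1.631 F [ 1.9 -2.6  0.9] w 10.0 j6 -1.58 down [ 0. -0. -1.]
-106 186 213.57961045006147 0.27242116274819117
-106 191 215.64148487709872 0.29364663064185825
-106 196 217.79864554216127 0.31446087441672765
-103 186 210.83702236561774 0.2781506455206729
-103 191 212.92545643957183 0.29959236230729125
-103 196 215.10985565519772 0.32060810833572007
-100 186 208.10153771656758 0.2840309531300298
-100 191 210.21714963342072 0.3056915164540549
-100 196 212.42940003681224 0.32691071829840146
```

View pics/f_s.png

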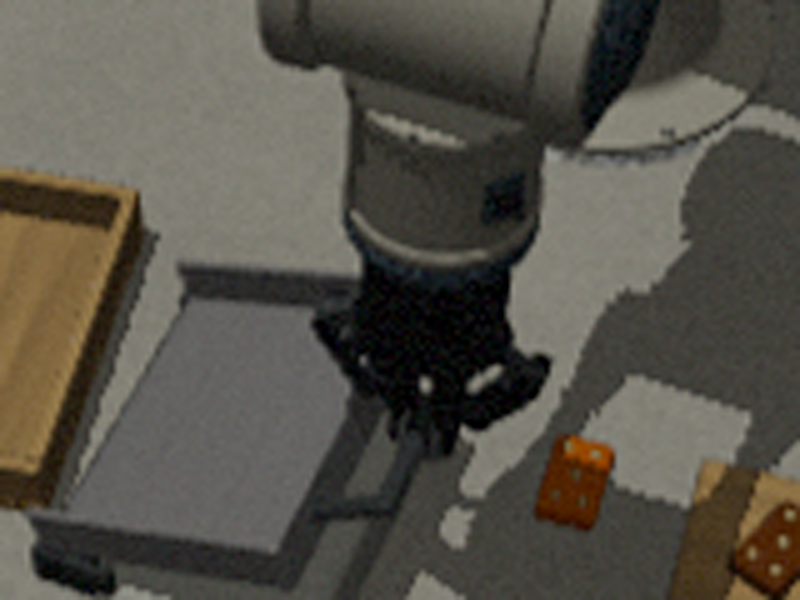

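Call:
{"api": "send_rows", "payload": {
  "travel": [
    [0, 5, -12],
    [0, 9, -24],
    [-1, 13, -36],
    [-1, 16, -48],
    [-1, 17, -54]
  ],
  "twist": [0, 0, 0, 0, 0],
  "jaw": [255, 255, 255, 255, 255]
}}

```text
time_s: 4.3
eef_pos: [545.9, 106.8, 118.5]
tool_rot: [-0.047, 1.57, 0.048]
ft_force: [0.8, 9.0, 5.7]
grip_width: 10.2
```

Call:
{"api": "send_rows", "payload": {
  "travel": [
    [0, 1, -3],
    [0, 2, -6],
    [0, 2, -6],
    [0, 2, -6],
    [0, 2, -6]
  ],
  "twist": [0, 0, 0, 0, 0],
  "jaw": [255, 255, 255, 255, 255]
}}

```text
time_s: 4.8
eef_pos: [545.9, 107.9, 113.0]
tool_rot: [-0.047, 1.57, 0.047]
ft_force: [4.7, 1.3, -5.1]
grip_width: 10.1
```

Run:
```python
from h import *
s=st(); c=read_camera("scene"); crop(c,255,100,415,260,5,"pics/g_s.png")
```

```text
t 4.8 tcp [545.9 107.9 113. ] jawyaw 1.631 F [ 4.7  1.3 -5.1] w 10.1 j6 -1.54 down [ 0.  0. -1.]
```

View pics/g_s.png

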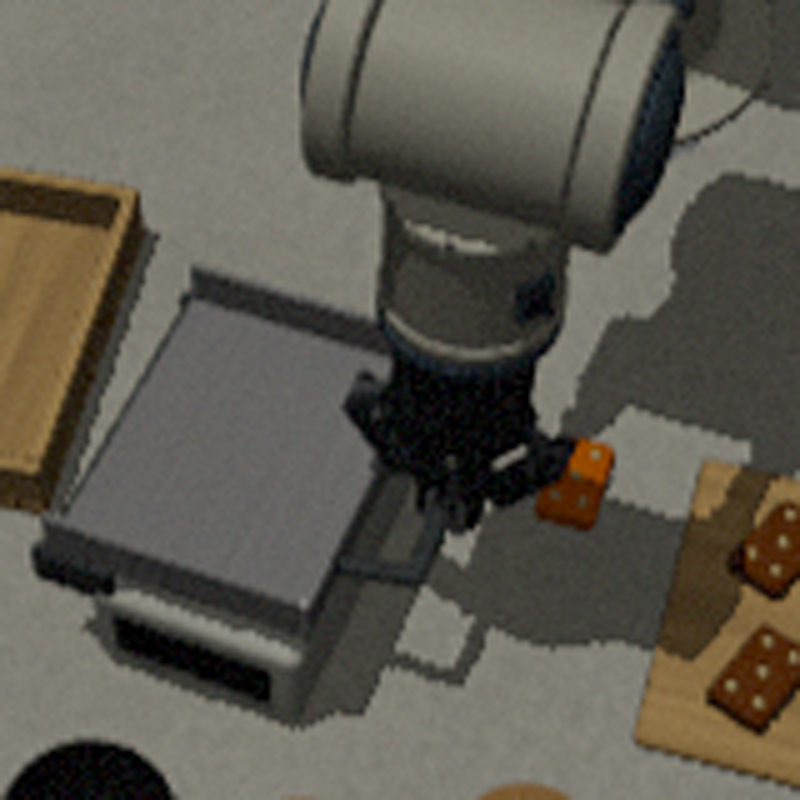

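Call:
{"api": "send_rows", "payload": {
  "travel": [
    [0, 0, -2],
    [0, 0, -4],
    [0, 0, -6],
    [0, 0, -6],
    [0, 0, -6]
  ],
  "twist": [0, 0, 0, 0, 0],
  "jaw": [255, 255, 255, 255, 255]
}}

```text
time_s: 5.35
eef_pos: [545.9, 108.6, 107.7]
tool_rot: [-0.046, 1.569, 0.048]
ft_force: [1.4, 9.2, 9.6]
grip_width: 10.1
```

Call:
{"api": "send_rows", "payload": {
  "travel": [
    [0, 0, -2],
    [0, 0, -4],
    [0, 0, -6],
    [0, 0, -6],
    [0, 0, -6]
  ],
  "twist": [0, 0, 0, 0, 0],
  "jaw": [255, 255, 255, 255, 255]
}}

```text
time_s: 5.85
eef_pos: [547.5, 108.8, 104.2]
tool_rot: [-0.046, 1.565, 0.048]
ft_force: [-5.2, 8.3, 49.4]
grip_width: 10.2
```

Run:
```python
from h import *
s=st(); c=read_camera("scene"); crop(c,255,140,375,260,5,"pics/g_s2.png")
w=read_camera("wrist"); cv2.imwrite("pics/g_w.png",w["color"][:,:,::-1])
```

```text
t 5.85 tcp [547.5 108.8 104.2] jawyaw 1.631 F [-5.2  8.3 49.4] w 10.2 j6 -1.54 down [ 0.  0. -1.]
```

View pics/g_s2.png

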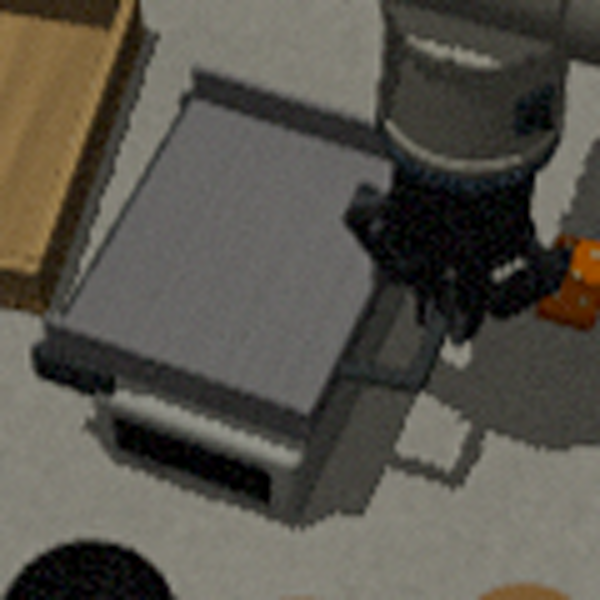

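View pics/g_w.png

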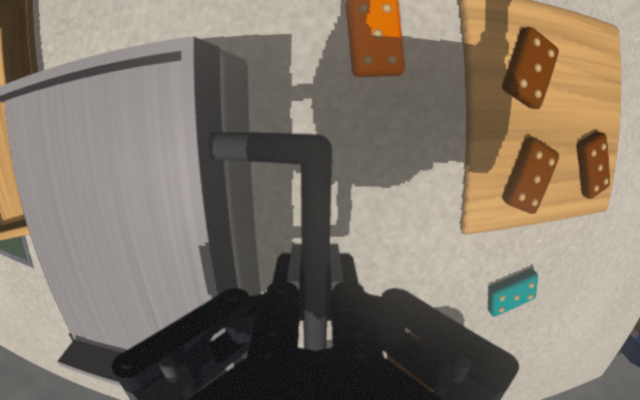

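Pan is now on its stop (49 N pressing down; the pan looks level). Next I release and rise.

Call:
{"api": "send_rows", "payload": {
  "travel": [
    [0, 0, 3],
    [0, 0, 4],
    [0, 0, 4],
    [0, 0, 4],
    [0, 0, 4]
  ],
  "twist": [0, 0, 0, 0, 0],
  "jaw": [255, 255, 135, 135, 135]
}}

```text
time_s: 6.45
eef_pos: [545.0, 107.8, 105.0]
tool_rot: [-0.047, 1.571, 0.047]
ft_force: [-0.3, -0.2, -0.0]
grip_width: 40.1
```

Call:
{"api": "send_rows", "payload": {
  "travel": [
    [0, 0, 10],
    [0, 0, 40],
    [0, 0, 80],
    [0, 0, 120],
    [0, 0, 150]
  ],
  "twist": [0, 0, 0, 0, 0],
  "jaw": [135, 135, 135, 135, 135]
}}

```text
time_s: 6.95
eef_pos: [545.7, 107.9, 258.5]
tool_rot: [-0.047, 1.568, 0.047]
ft_force: [0.6, -0.8, -0.0]
grip_width: 40.3
```

Call:
{"api": "send_rows", "payload": {
  "travel": [
    [0, 40, 0],
    [0, 85, 0],
    [0, 130, 0],
    [0, 150, 0],
    [0, 150, 0]
  ],
  "twist": [0, 0, 0, 0, 0],
  "jaw": [0, 0, 0, 0, 0]
}}

```text
time_s: 7.45
eef_pos: [545.1, 260.4, 255.7]
tool_rot: [-0.049, 1.57, 0.05]
ft_force: [-0.1, -0.1, -0.5]
grip_width: 85.4
```

```bash
cat >> h.py <<'E'
def slabs(c,z,box=None):
    im=cv2.cvtColor(c["color"],cv2.COLOR_RGB2HSV)
    mask=((im[...,0]<12)&(im[...,1]>110)&(im[...,2]<150)).astype(np.uint8)
    if box is not None:
        m=np.zeros_like(mask);u0,v0,u1,v1=box;m[v0:v1,u0:u1]=1;mask&=m
    mask=cv2.morphologyEx(mask,cv2.MORPH_CLOSE,np.ones((3,3)))
    for k in cv2.findContours(mask,cv2.RETR_EXTERNAL,cv2.CHAIN_APPROX_NONE)[0]:
        if cv2.contourArea(k)<50: continue
        r=cv2.minAreaRect(k); bp=cv2.boxPoints(r)
        P=np.array([cast(c,*q,z)[:2] for q in bp]); ed=[P[1]-P[0],P[2]-P[1]]; ln=[np.linalg.norm(e) for e in ed]; e=ed[int(np.argmax(ln))]
        print("slab px",np.array(r[0]),"xy",P.mean(0),np.sort(ln),"yaw %.3f"%(np.arctan2(e[1],e[0])%np.pi))
E
python3 - <<'E'
from h import *
s=st(); c=read_camera("top");cv2.imwrite("pics/h_t.png",c["color"][:,:,::-1]); sc=read_camera("scene"); crop(sc,255,120,375,240,5,"pics/h_s.png")
slabs(c,28,(120,190,240,300))
w=read_camera("wrist"); cv2.imwrite("pics/h_w.png",w["color"][:,:,::-1])
E
```

```text
t 7.45 tcp [545.1 260.4 255.7] jawyaw 1.634 F [-0.1 -0.1 -0.5] w 85.4 j6 -1.29 down [ 0.  0. -1.]
slab px [159.  232.5] xy [491.5 395.2] [38.4 60.4] yaw 0.511
slab px [192. 226.] xy [510.5 309. ] [37.2 64.2] yaw 0.050
```

View pics/h_t.png

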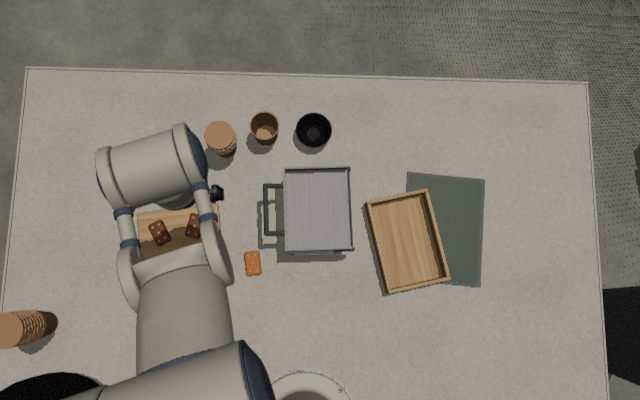

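View pics/h_s.png

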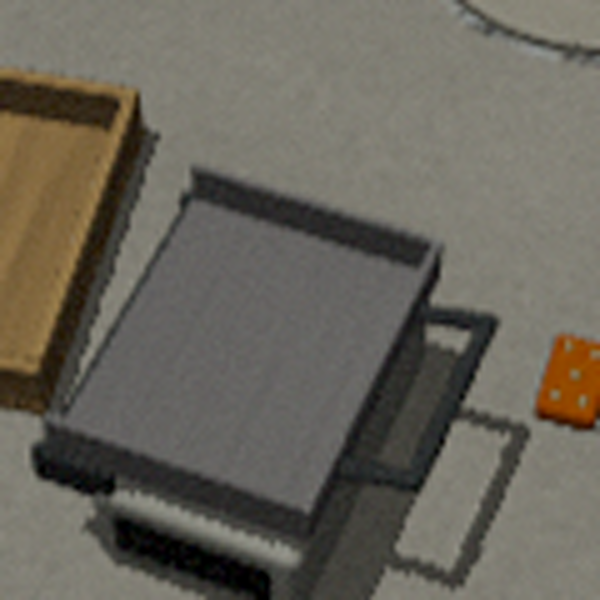

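View pics/h_w.png

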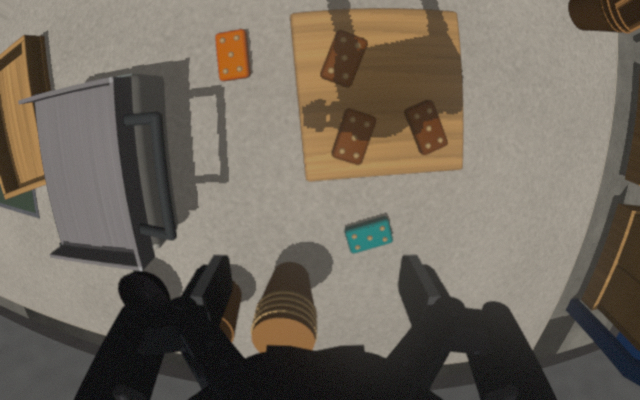

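Wrist view: brown slabs at (344,58), (354,137) and (426,126) on the board, with orange (233,54) and turquoise (369,234) left out. I'll cross-check the slab positions.

Run:
```python
from h import *
s=st(); w=read_camera("wrist")
for p in ((344,58),(354,137),(426,126)): print(wcast(w,s,*p,30))
crop(w,280,0,480,190,4,"pics/i_w.png")
```

```text
t 7.6 tcp [545.4 257.2 255.6] jawyaw 1.631 F [-0.4  0.   0.2] w 85.6 j6 -1.29 down [-0. -0. -1.]
[417.1 283.9  30. ]
[510.8 302.7  30. ]
[488.7 392.1  30. ]
```

View pics/i_w.png

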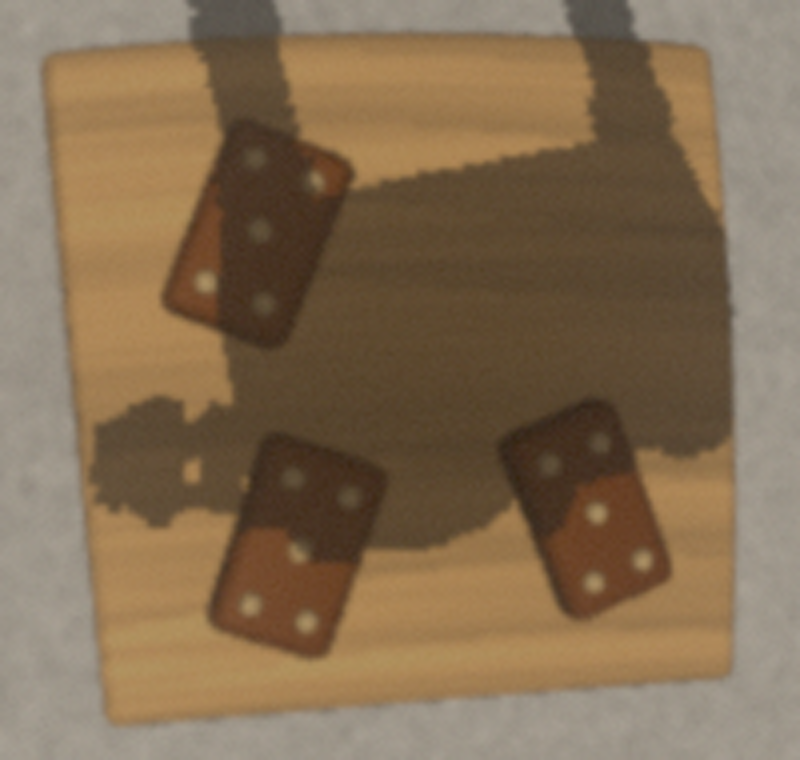

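Call:
{"api": "send_rows", "payload": {
  "travel": [
    [-10, 15, -30],
    [-20, 30, -70],
    [-35, 45, -115],
    [-35, 45, -160],
    [-35, 45, -185]
  ],
  "twist": [-0.1, -0.2, -0.3, -0.31, -0.31],
  "jaw": [0, 0, 0, 0, 0]
}}

```text
time_s: 8.15
eef_pos: [509.1, 301.5, 67.5]
tool_rot: [0.196, 1.565, -0.199]
ft_force: [0.5, 0.5, -0.1]
grip_width: 85.0
```

Call:
{"api": "send_rows", "payload": {
  "travel": [
    [0, 0, -20],
    [0, 0, -40],
    [0, 0, -57],
    [0, 0, -57],
    [0, 0, -57]
  ],
  "twist": [0, 0, 0, 0, 0],
  "jaw": [0, 0, 0, 0, 60]
}}

```text
time_s: 8.65
eef_pos: [510.9, 302.2, 13.7]
tool_rot: [0.197, 1.562, -0.197]
ft_force: [-0.2, -0.6, -0.4]
grip_width: 73.5
```

Run:
```python
from h import *
s=st(); w=read_camera("wrist"); cv2.imwrite("pics/j_w.png",w["color"][:,:,::-1])
```

```text
t 8.65 tcp [510.9 302.2  13.7] jawyaw 1.320 F [-0.2 -0.6 -0.4] w 73.5 j6 -0.89 down [-0. -0. -1.]
```

View pics/j_w.png

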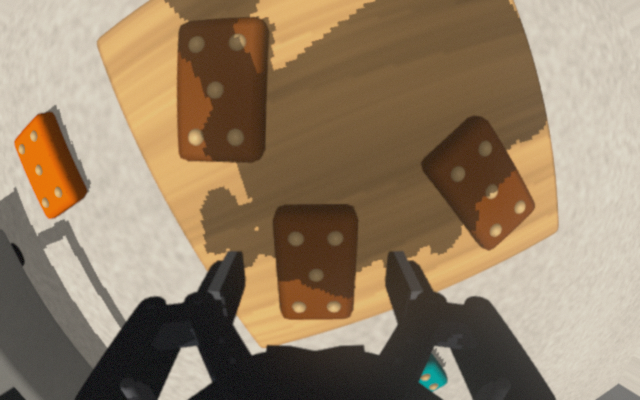

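Slab centred between the fingers at (315,262). I'll close and lift.

Call:
{"api": "send_rows", "payload": {
  "travel": [
    [0, 0, 0],
    [0, 0, 0],
    [0, 0, 0],
    [0, 0, 0],
    [0, 0, 0]
  ],
  "twist": [0, 0, 0, 0, 0],
  "jaw": [150, 255, 255, 255, 255]
}}

```text
time_s: 9.2
eef_pos: [511.1, 303.1, 14.5]
tool_rot: [0.196, 1.56, -0.195]
ft_force: [-2.1, -2.4, 11.3]
grip_width: 38.6
```

Call:
{"api": "send_rows", "payload": {
  "travel": [
    [0, 0, 20],
    [0, 0, 60],
    [0, 0, 100],
    [0, 0, 140],
    [0, 0, 170]
  ],
  "twist": [0, 0, 0, 0, 0],
  "jaw": [255, 255, 255, 255, 255]
}}

```text
time_s: 9.7
eef_pos: [510.9, 303.2, 186.5]
tool_rot: [0.197, 1.56, -0.195]
ft_force: [-0.2, -0.2, -0.9]
grip_width: 38.7
```

Run:
```python
from h import *
s=st(); w=read_camera("wrist"); cv2.imwrite("pics/k_w.png",w["color"][:,:,::-1])
y=.061;ex=np.array([np.cos(y),np.sin(y)]);ey=np.array([-ex[1],ex[0]]);pf=np.array([550,-1])-20*ey
print(pf,[pf+a*ex+b*ey for a,b in ((-50,25),(50,25),(0,-40))])
```

```text
t 9.7 tcp [510.9 303.2 186.5] jawyaw 1.321 F [-0.2 -0.2 -0.9] w 38.7 j6 -0.89 down [ 0.  0. -1.]
[551.2 -21. ] [array([499.8,   0.9]), array([599.6,   7. ]), array([553.7, -60.9])]
```

View pics/k_w.png

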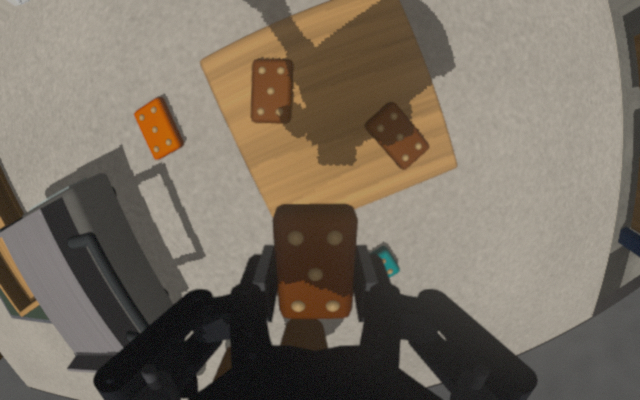

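Call:
{"api": "send_rows", "payload": {
  "travel": [
    [12, -42, 0],
    [25, -84, 0],
    [38, -126, 0],
    [51, -168, 0],
    [64, -210, 0]
  ],
  "twist": [0.1, 0.2, 0.31, 0.31, 0.31],
  "jaw": [255, 255, 255, 255, 255]
}}

```text
time_s: 10.25
eef_pos: [574.8, 91.3, 183.7]
tool_rot: [-0.048, 1.57, 0.048]
ft_force: [1.1, 0.3, -0.4]
grip_width: 38.4
```

Call:
{"api": "send_rows", "payload": {
  "travel": [
    [12, -42, 0],
    [25, -86, 0],
    [25, -86, -20],
    [25, -86, -45],
    [25, -86, -65]
  ],
  "twist": [0, 0, 0, 0, 0],
  "jaw": [255, 255, 255, 255, 255]
}}

```text
time_s: 10.75
eef_pos: [599.4, 6.4, 117.5]
tool_rot: [-0.047, 1.57, 0.047]
ft_force: [-0.3, 0.2, -0.6]
grip_width: 38.2
```

Run:
```python
from h import *
s=st(); w=read_camera("wrist"); cv2.imwrite("pics/l_w.png",w["color"][:,:,::-1])
```

```text
t 10.75 tcp [599.4   6.4 117.5] jawyaw 1.630 F [-0.3  0.2 -0.6] w 38.2 j6 -1.72 down [ 0.  0. -1.]
```

View pics/l_w.png

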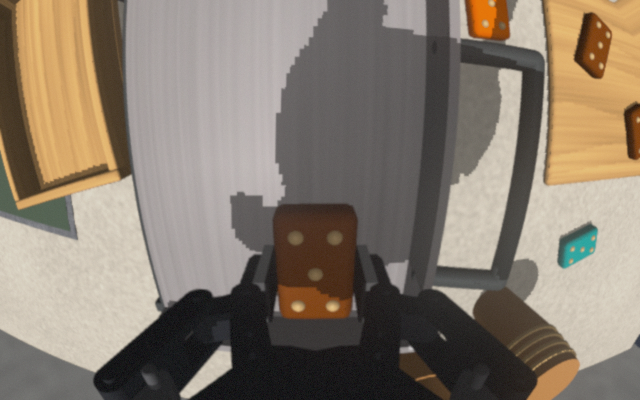

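Call:
{"api": "send_rows", "payload": {
  "travel": [
    [0, 0, -5],
    [0, 0, -9],
    [0, 0, -9],
    [0, 0, -9],
    [0, 0, -9]
  ],
  "twist": [0, 0, 0, 0, 0],
  "jaw": [255, 255, 255, 110, 110]
}}

```text
time_s: 11.3
eef_pos: [600.0, 7.0, 110.0]
tool_rot: [-0.047, 1.569, 0.047]
ft_force: [0.7, 1.3, 0.1]
grip_width: 48.5
```

Call:
{"api": "send_rows", "payload": {
  "travel": [
    [0, 0, 10],
    [0, 0, 40],
    [0, 0, 80],
    [-15, 40, 90],
    [-30, 85, 90]
  ],
  "twist": [0, 0, 0, -0.1, -0.2],
  "jaw": [110, 110, 110, 60, 0]
}}

```text
time_s: 11.8
eef_pos: [570.8, 91.9, 202.5]
tool_rot: [0.115, 1.563, -0.114]
ft_force: [1.8, 0.8, -0.5]
grip_width: 75.8
```

Call:
{"api": "send_rows", "payload": {
  "travel": [
    [-25, 40, 0],
    [-50, 80, 0],
    [-80, 110, 0],
    [-110, 150, 0],
    [-140, 180, -15]
  ],
  "twist": [-0.1, -0.18, -0.18, -0.18, -0.18],
  "jaw": [0, 0, 0, 0, 0]
}}

```text
time_s: 12.3
eef_pos: [429.4, 274.2, 186.5]
tool_rot: [0.253, 1.553, -0.249]
ft_force: [1.0, 0.5, 0.6]
grip_width: 85.5
```

Run:
```python
from h import *
s=st(); w=read_camera("wrist"); cv2.imwrite("pics/m_w.png",w["color"][:,:,::-1])
print(wproj(w,s,[416.7,284.1,30]),wproj(w,s,[491,393.8,30]))
```

```text
t 12.3 tcp [429.4 274.2 186.5] jawyaw 1.251 F [1.  0.5 0.6] w 85.5 j6 -0.80 down [ 0.  0. -1.]
[319.3 162.8] [436.7 196.9]
```

View pics/m_w.png

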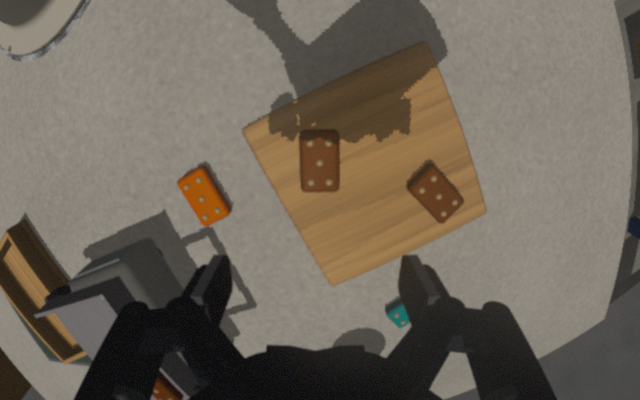

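Call:
{"api": "send_rows", "payload": {
  "travel": [
    [-13, 10, -40],
    [-13, 10, -85],
    [-13, 10, -125],
    [-13, 10, -150],
    [-13, 10, -170]
  ],
  "twist": [0, 0, 0, 0, 0],
  "jaw": [0, 0, 0, 0, 0]
}}

```text
time_s: 12.85
eef_pos: [416.5, 281.9, 13.3]
tool_rot: [0.251, 1.557, -0.251]
ft_force: [-0.1, 0.1, 1.2]
grip_width: 85.1
```

Call:
{"api": "send_rows", "payload": {
  "travel": [
    [0, 0, -2],
    [0, 0, -2],
    [0, 0, -2],
    [0, 0, -2],
    [0, 0, -2]
  ],
  "twist": [0, 0, 0, 0, 0],
  "jaw": [60, 150, 255, 255, 255]
}}

```text
time_s: 13.35
eef_pos: [417.4, 282.3, 13.9]
tool_rot: [0.252, 1.554, -0.25]
ft_force: [-0.6, -0.9, 9.3]
grip_width: 38.6
```

Call:
{"api": "send_rows", "payload": {
  "travel": [
    [0, 0, 0],
    [0, 0, 40],
    [0, 0, 85],
    [0, 0, 130],
    [0, 0, 172]
  ],
  "twist": [0, 0, 0, 0, 0],
  "jaw": [255, 255, 255, 255, 255]
}}

```text
time_s: 13.85
eef_pos: [416.5, 281.9, 187.7]
tool_rot: [0.252, 1.554, -0.25]
ft_force: [0.5, 0.0, -0.1]
grip_width: 38.8
```

Run:
```python
from h import *
s=st(); w=read_camera("wrist"); cv2.imwrite("pics/n_w.png",w["color"][:,:,::-1])
```

```text
t 13.85 tcp [416.5 281.9 187.7] jawyaw 1.251 F [ 0.5  0.  -0.1] w 38.8 j6 -0.77 down [ 0.  0. -1.]
```

View pics/n_w.png

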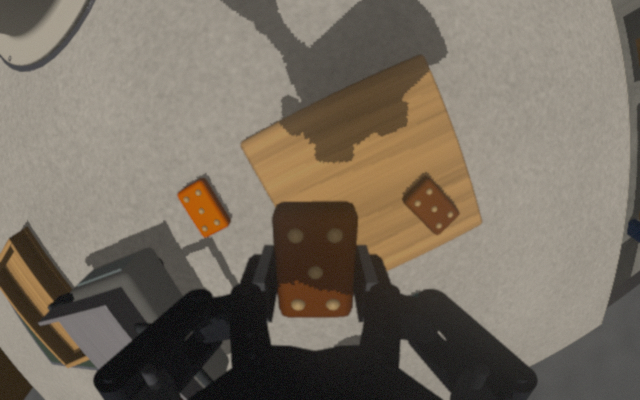

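Call:
{"api": "send_rows", "payload": {
  "travel": [
    [12, -42, 0],
    [25, -84, 0],
    [38, -126, 0],
    [51, -168, 0],
    [64, -210, 0]
  ],
  "twist": [0.1, 0.2, 0.3, 0.38, 0.38],
  "jaw": [255, 255, 255, 255, 255]
}}

```text
time_s: 14.4
eef_pos: [481.0, 70.2, 185.5]
tool_rot: [-0.05, 1.568, 0.05]
ft_force: [1.0, 0.2, -1.1]
grip_width: 38.6
```

Call:
{"api": "send_rows", "payload": {
  "travel": [
    [10, -35, 0],
    [19, -71, 0],
    [19, -71, -25],
    [19, -71, -50],
    [19, -71, -70]
  ],
  "twist": [0, 0, 0, 0, 0],
  "jaw": [255, 255, 255, 255, 255]
}}

```text
time_s: 14.9
eef_pos: [499.6, 0.5, 114.3]
tool_rot: [-0.047, 1.569, 0.046]
ft_force: [-0.5, 0.1, -1.2]
grip_width: 38.6
```

Run:
```python
from h import *
s=st(); w=read_camera("wrist"); cv2.imwrite("pics/o_w.png",w["color"][:,:,::-1])
```

```text
t 14.9 tcp [499.6   0.5 114.3] jawyaw 1.630 F [-0.5  0.1 -1.2] w 38.6 j6 -1.75 down [ 0. -0. -1.]
```

View pics/o_w.png

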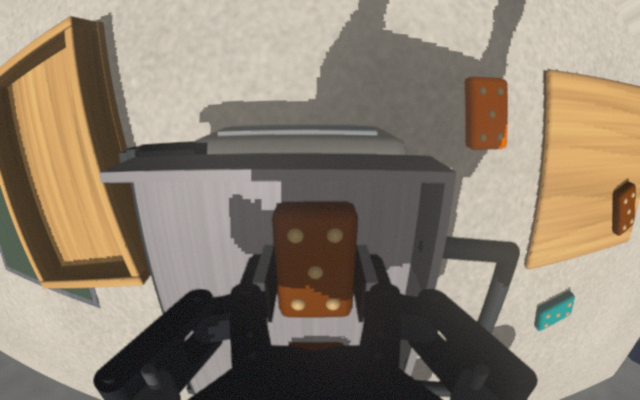

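Call:
{"api": "send_rows", "payload": {
  "travel": [
    [0, 0, -5],
    [0, 0, -5],
    [0, 0, -5],
    [0, 0, -5],
    [0, 0, -5]
  ],
  "twist": [0, 0, 0, 0, 0],
  "jaw": [255, 255, 110, 110, 110]
}}

```text
time_s: 15.45
eef_pos: [499.9, 1.0, 109.9]
tool_rot: [-0.048, 1.569, 0.047]
ft_force: [-0.1, 0.8, 0.0]
grip_width: 48.5
```

Call:
{"api": "send_rows", "payload": {
  "travel": [
    [0, 0, 10],
    [0, 0, 40],
    [0, 0, 80],
    [0, 40, 80],
    [0, 85, 80]
  ],
  "twist": [0, 0, 0, 0.1, 0.2],
  "jaw": [110, 110, 110, 60, 0]
}}

```text
time_s: 15.95
eef_pos: [500.5, 86.1, 191.5]
tool_rot: [-0.205, 1.558, 0.205]
ft_force: [1.4, 0.6, -0.4]
grip_width: 75.7
```

Call:
{"api": "send_rows", "payload": {
  "travel": [
    [-2, 48, 0],
    [-4, 96, 0],
    [-6, 144, 0],
    [-8, 192, 0],
    [-9, 240, 0]
  ],
  "twist": [0.1, 0.2, 0.25, 0.25, 0.25],
  "jaw": [0, 0, 0, 0, 0]
}}

```text
time_s: 16.45
eef_pos: [490.1, 328.0, 190.3]
tool_rot: [-0.4, 1.533, 0.4]
ft_force: [0.5, -1.0, -0.3]
grip_width: 85.4
```

Run:
```python
from h import *
s=st(); w=read_camera("wrist"); cv2.imwrite("pics/p_w.png",w["color"][:,:,::-1])
print(wproj(w,s,[491,393.8,30]))
```

```text
t 16.45 tcp [490.1 328.  190.3] jawyaw 2.081 F [ 0.5 -1.  -0.3] w 85.4 j6 -1.59 down [ 0.  0. -1.]
[368.2 206.7]
```

View pics/p_w.png

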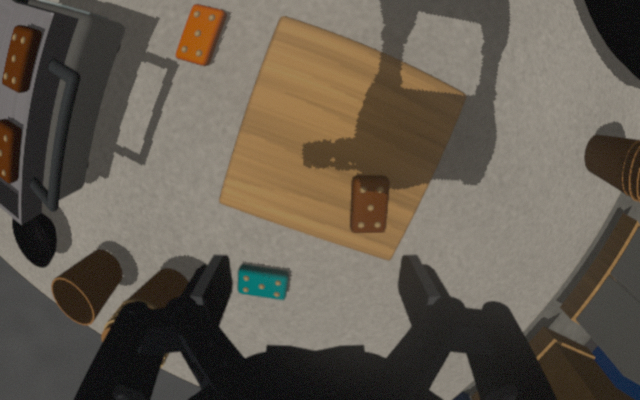

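Call:
{"api": "send_rows", "payload": {
  "travel": [
    [0, 30, -30],
    [0, 66, -60],
    [0, 66, -105],
    [0, 66, -145],
    [0, 66, -177]
  ],
  "twist": [0, 0, 0, 0, 0],
  "jaw": [0, 0, 0, 0, 0]
}}

```text
time_s: 17.0
eef_pos: [490.0, 391.9, 10.8]
tool_rot: [-0.401, 1.534, 0.4]
ft_force: [0.8, -0.3, -0.2]
grip_width: 85.3
```

Call:
{"api": "send_rows", "payload": {
  "travel": [
    [0, 0, 1],
    [0, 0, 1],
    [0, 0, 1],
    [0, 0, 1],
    [0, 0, 1]
  ],
  "twist": [0, 0, 0, 0, 0],
  "jaw": [60, 150, 255, 255, 255]
}}

```text
time_s: 17.5
eef_pos: [491.8, 392.7, 16.0]
tool_rot: [-0.399, 1.53, 0.401]
ft_force: [-1.2, -0.4, 8.8]
grip_width: 38.5
```

Call:
{"api": "send_rows", "payload": {
  "travel": [
    [0, 0, 0],
    [0, 0, 40],
    [0, 0, 85],
    [0, 0, 130],
    [0, 0, 172]
  ],
  "twist": [0, 0, 0, 0, 0],
  "jaw": [255, 255, 255, 255, 255]
}}

```text
time_s: 18.0
eef_pos: [490.9, 392.0, 189.6]
tool_rot: [-0.399, 1.531, 0.4]
ft_force: [0.5, 0.3, 0.1]
grip_width: 38.5
```

Run:
```python
from h import *
s=st(); w=read_camera("wrist"); cv2.imwrite("pics/q_w.png",w["color"][:,:,::-1])
```

```text
t 18.0 tcp [490.9 392.  189.6] jawyaw 2.081 F [0.5 0.3 0.1] w 38.5 j6 -1.50 down [ 0.  0. -1.]
```

View pics/q_w.png

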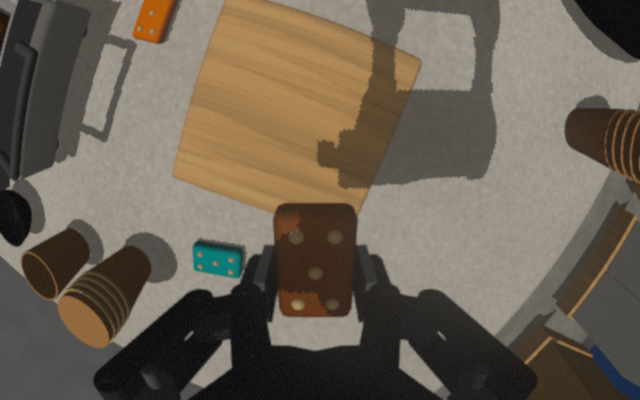

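Call:
{"api": "send_rows", "payload": {
  "travel": [
    [7, -46, 0],
    [13, -92, 0],
    [20, -138, 0],
    [26, -184, 0],
    [32, -230, 0]
  ],
  "twist": [-0.1, -0.2, -0.3, -0.4, -0.45],
  "jaw": [255, 255, 255, 255, 255]
}}

```text
time_s: 18.55
eef_pos: [522.9, 160.2, 186.9]
tool_rot: [-0.044, 1.568, 0.045]
ft_force: [1.8, 0.1, -0.6]
grip_width: 38.5
```

Call:
{"api": "send_rows", "payload": {
  "travel": [
    [7, -46, 0],
    [13, -92, 0],
    [20, -138, 0],
    [26, -184, 0],
    [31, -223, 0]
  ],
  "twist": [0, 0, 0, 0, 0],
  "jaw": [255, 255, 255, 255, 255]
}}

```text
time_s: 19.05
eef_pos: [554.0, -63.6, 186.9]
tool_rot: [-0.047, 1.568, 0.046]
ft_force: [0.5, 0.2, -0.6]
grip_width: 38.3
```

Call:
{"api": "send_rows", "payload": {
  "travel": [
    [0, 0, -20],
    [0, 0, -45],
    [0, 0, -65],
    [0, 0, -70],
    [0, 0, -70]
  ],
  "twist": [0, 0, 0, 0, 0],
  "jaw": [255, 255, 255, 255, 255]
}}

```text
time_s: 19.55
eef_pos: [553.7, -61.1, 115.9]
tool_rot: [-0.047, 1.57, 0.047]
ft_force: [-0.1, -0.5, 0.0]
grip_width: 38.4
```

Run:
```python
from h import *
s=st(); w=read_camera("wrist"); cv2.imwrite("pics/r_w.png",w["color"][:,:,::-1])
```

```text
t 19.55 tcp [553.7 -61.1 115.9] jawyaw 1.631 F [-0.1 -0.5  0. ] w 38.4 j6 -1.85 down [ 0. -0. -1.]
```

View pics/r_w.png

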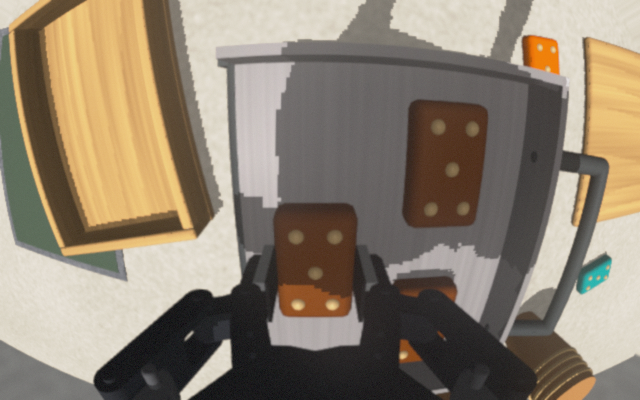

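Call:
{"api": "send_rows", "payload": {
  "travel": [
    [0, 0, -3],
    [0, 0, -6],
    [0, 0, -6],
    [0, 0, -6],
    [0, 0, -6]
  ],
  "twist": [0, 0, 0, 0, 0],
  "jaw": [255, 255, 255, 115, 115]
}}

```text
time_s: 20.1
eef_pos: [553.7, -61.1, 109.4]
tool_rot: [-0.047, 1.57, 0.047]
ft_force: [-0.1, 0.2, 0.0]
grip_width: 47.1
```

Call:
{"api": "send_rows", "payload": {
  "travel": [
    [0, 0, 5],
    [0, 0, 30],
    [0, 0, 70],
    [0, 0, 110],
    [-10, -20, 150]
  ],
  "twist": [0, 0, 0, 0, 0],
  "jaw": [115, 115, 115, 115, 0]
}}

```text
time_s: 20.6
eef_pos: [543.9, -79.9, 261.2]
tool_rot: [-0.048, 1.57, 0.049]
ft_force: [0.7, -1.1, -0.1]
grip_width: 60.2
```

Call:
{"api": "send_rows", "payload": {
  "travel": [
    [-10, -50, 0],
    [-20, -100, 0],
    [-30, -150, 0],
    [-40, -200, 0],
    [-50, -250, 0]
  ],
  "twist": [0, 0, 0, 0, 0],
  "jaw": [0, 0, 0, 0, 0]
}}

```text
time_s: 21.1
eef_pos: [493.7, -328.1, 259.8]
tool_rot: [-0.047, 1.57, 0.047]
ft_force: [1.0, 0.4, 0.2]
grip_width: 85.3
```

Run:
```python
from h import *
s=st(); c=read_camera("top");cv2.imwrite("pics/s_t.png",c["color"][:,:,::-1]); w=read_camera("wrist"); cv2.imwrite("pics/s_w.png",w["color"][:,:,::-1])
sc=read_camera("scene");crop(sc,150,100,390,250,3,"pics/s_s.png")
```

```text
t 21.1 tcp [ 493.7 -328.1  259.8] jawyaw 1.631 F [1.  0.4 0.2] w 85.3 j6 -2.32 down [ 0. -0. -1.]
```

View pics/s_t.png

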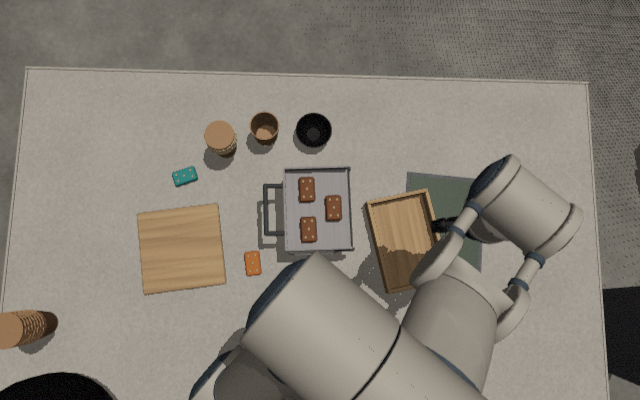

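View pics/s_w.png

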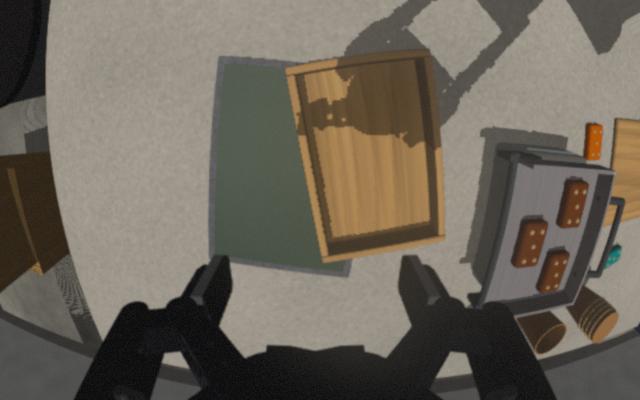

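View pics/s_s.png

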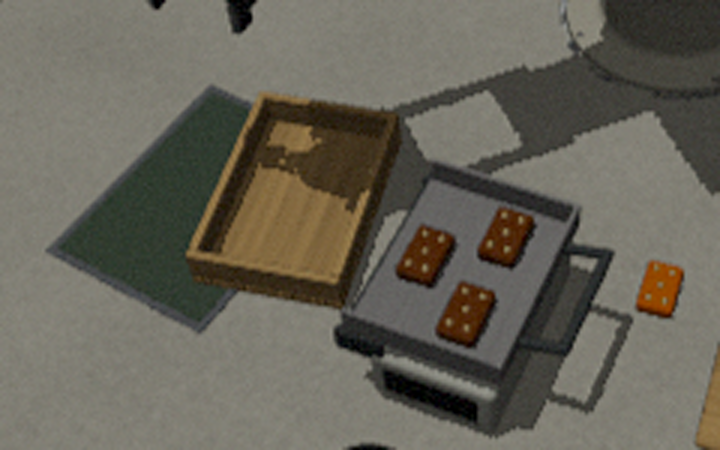

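All three slabs lie in the level pan (top view pixels (306,189), (333,208), (308,229)). The tray is clear at wrist pixels (286,70) to (445,240). Next I re-measure the tray and then pinch its far long wall.

Run:
```python
from h import *
s=st(); w=read_camera("wrist")
P=np.array([wcast(w,s,*p,50)[:2] for p in ((286,70),(428,50),(445,240),(325,263))])
print(P,P.mean(0),[np.linalg.norm(P[i]-P[i-1]) for i in range(4)])
for i,j in ((0,3),(1,2)): print(np.arctan2(*(P[j]-P[i])[::-1]))
M=np.array([wcast(w,s,*p,1)[:2] for p in ((219,57),(210,262),(349,276))]);print("mat",M,np.arctan2(*(M[1]-M[0])[::-1]))
crop(w,200,40,460,290,3,"pics/t_w.png")
```

```text
t 21.25 tcp [ 493.6 -328.9  259.3] jawyaw 1.627 F [-0.3  0.6 -0.2] w 85.3 j6 -2.32 down [-0. -0. -1.]
[[ 384.8 -366.8]
 [ 345.4 -205.8]
 [ 584.4 -145.8]
 [ 624.1 -307.7]] [ 484.7 -256.5] [np.float64(246.48204476969875), np.float64(165.70645002633373), np.float64(246.43177253597023), np.float64(166.59508160744548)]
0.24215183427575127
0.24575830675592794
mat [[ 364.  -460.6]
 [ 666.8 -483.7]
 [ 676.1 -265.1]] -0.07612841730081822
```

View pics/t_w.png

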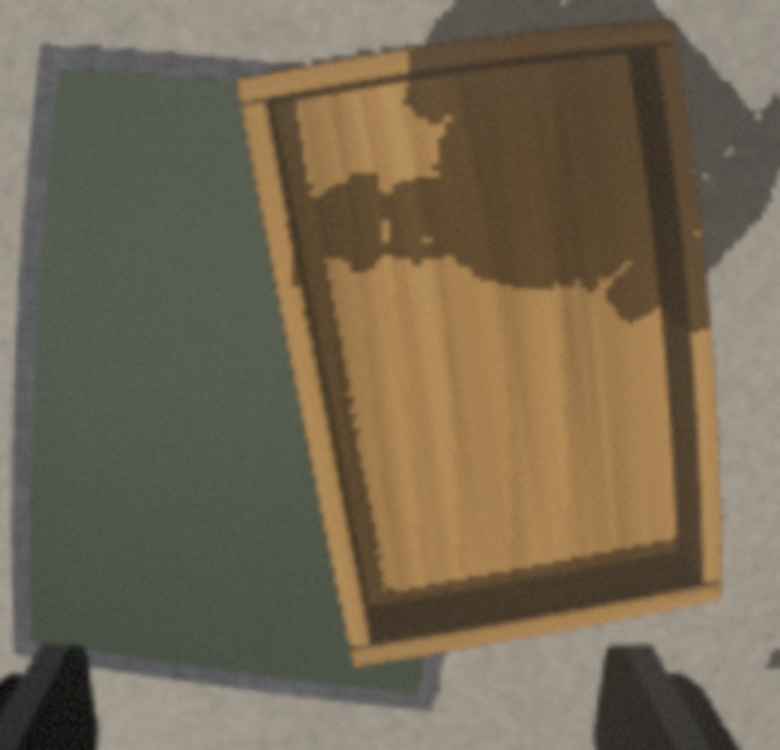

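Call:
{"api": "send_rows", "payload": {
  "travel": [
    [2, -3, -30],
    [4, -6, -60],
    [8, -10, -90],
    [8, -10, -120],
    [8, -10, -150]
  ],
  "twist": [0.1, 0.18, 0.18, 0.18, 0.18],
  "jaw": [0, 0, 0, 0, 0]
}}

```text
time_s: 21.8
eef_pos: [503.1, -334.8, 108.5]
tool_rot: [-0.19, 1.562, 0.19]
ft_force: [-0.0, -0.5, 0.2]
grip_width: 85.5
```

Call:
{"api": "send_rows", "payload": {
  "travel": [
    [0, 0, 0],
    [0, 0, 0],
    [0, 0, 0],
    [0, 0, 0],
    [0, 0, 0]
  ],
  "twist": [0, 0, 0, 0, 0],
  "jaw": [0, 0, 0, 0, 0]
}}

```text
time_s: 22.3
eef_pos: [503.1, -336.5, 110.5]
tool_rot: [-0.19, 1.561, 0.188]
ft_force: [0.5, -0.6, 0.6]
grip_width: 85.5
```

Run:
```python
from h import *
s=st(); w=read_camera("wrist"); cv2.imwrite("pics/u_w.png",w["color"][:,:,::-1]); s=st()
```

```text
t 22.3 tcp [ 503.1 -336.5  110.5] jawyaw 1.811 F [ 0.5 -0.6  0.6] w 85.5 j6 -2.50 down [ 0. -0. -1.]
t 22.35 tcp [ 502.9 -336.4  110.2] jawyaw 1.811 F [-0.2 -0.8  0. ] w 85.3 j6 -2.50 down [ 0. -0. -1.]
```

View pics/u_w.png

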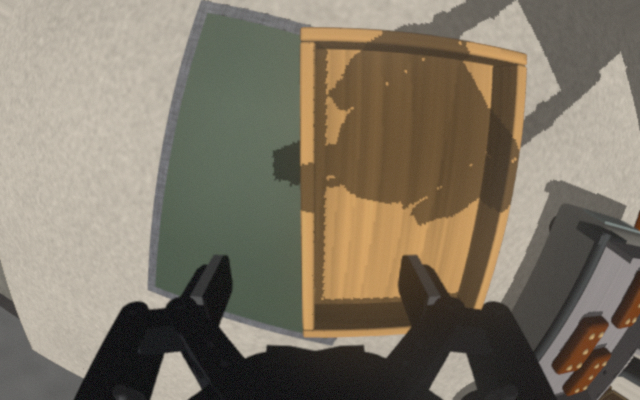

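Run:
```python
from h import *
s=st(); w=read_camera("wrist")
a=wcast(w,s,308,29,50);b=wcast(w,s,308,335,50);print(a,b,(a+b)/2,np.linalg.norm(a-b),np.arctan2(b[1]-a[1],b[0]-a[0]))
```

```text
t 22.35 tcp [ 502.9 -336.4  110.2] jawyaw 1.811 F [-0.2 -0.8  0. ] w 85.3 j6 -2.50 down [ 0. -0. -1.]
[ 380.8 -370.5   50. ] [ 618.7 -314.1   50. ] [ 499.8 -342.3   50. ] 244.50771495837162 0.23295779469137218
```

Call:
{"api": "send_rows", "payload": {
  "travel": [
    [-3, -6, -20],
    [-3, -6, -45],
    [-3, -6, -65],
    [-3, -6, -80],
    [-3, -6, -80]
  ],
  "twist": [0, 0, 0, 0, 0],
  "jaw": [0, 0, 0, 0, 60]
}}

```text
time_s: 22.9
eef_pos: [498.8, -341.6, 27.7]
tool_rot: [-0.187, 1.564, 0.19]
ft_force: [0.3, -0.1, 0.6]
grip_width: 73.3
```

Call:
{"api": "send_rows", "payload": {
  "travel": [
    [0, 0, 0],
    [0, 0, 0],
    [0, 0, 0],
    [0, 0, 0],
    [0, 0, 0]
  ],
  "twist": [0, 0, 0, 0, 0],
  "jaw": [150, 255, 255, 255, 255]
}}

```text
time_s: 23.4
eef_pos: [499.9, -342.4, 30.1]
tool_rot: [-0.189, 1.562, 0.188]
ft_force: [-0.8, 2.1, 9.2]
grip_width: 8.9
```

Run:
```python
from h import *
s=st(); w=read_camera("wrist"); cv2.imwrite("pics/v_w.png",w["color"][:,:,::-1])
y=.061;ey=np.array([-np.sin(y),np.cos(y)]);print(np.array([550,-1])-246*ey)
```

```text
t 23.4 tcp [ 499.9 -342.4   30.1] jawyaw 1.811 F [-0.8  2.1  9.2] w 8.9 j6 -2.51 down [ 0. -0. -1.]
[ 565.  -246.5]
```

View pics/v_w.png

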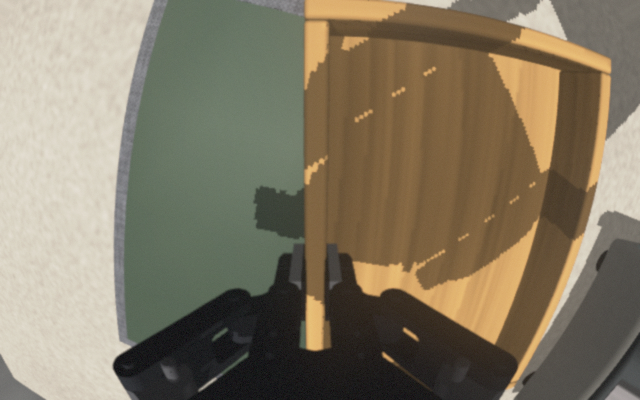

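Call:
{"api": "send_rows", "payload": {
  "travel": [
    [6, 3, 0],
    [15, 10, 0],
    [26, 22, 0],
    [38, 37, 0],
    [50, 54, 0]
  ],
  "twist": [-0.04, -0.08, -0.12, -0.16, -0.18],
  "jaw": [255, 255, 255, 255, 255]
}}

```text
time_s: 23.95
eef_pos: [550.1, -288.8, 30.1]
tool_rot: [-0.047, 1.57, 0.045]
ft_force: [-3.7, -5.2, 6.5]
grip_width: 8.6
```

Run:
```python
from h import *
s=st(); w=read_camera("wrist"); cv2.imwrite("pics/w_w.png",w["color"][:,:,::-1])
```

```text
t 23.95 tcp [ 550.1 -288.8   30.1] jawyaw 1.629 F [-3.7 -5.2  6.5] w 8.6 j6 -2.21 down [ 0. -0. -1.]
```

View pics/w_w.png

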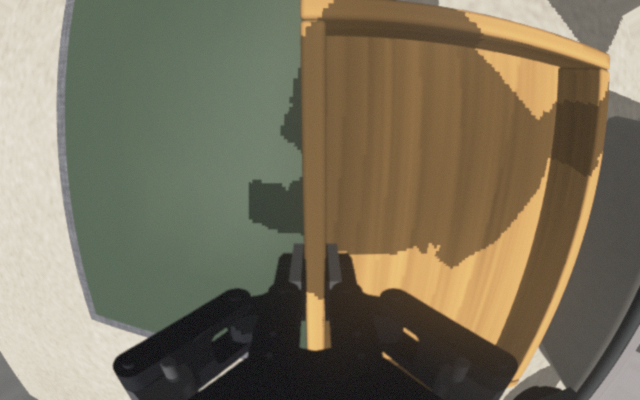

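Call:
{"api": "send_rows", "payload": {
  "travel": [
    [4, 11, 0],
    [9, 22, 0],
    [13, 32, 0],
    [15, 38, 0],
    [15, 38, 0]
  ],
  "twist": [0, 0, 0, 0, 0],
  "jaw": [255, 255, 255, 255, 255]
}}

```text
time_s: 24.5
eef_pos: [565.5, -249.8, 30.1]
tool_rot: [-0.048, 1.569, 0.047]
ft_force: [3.1, 5.1, 6.5]
grip_width: 8.3
```

Call:
{"api": "send_rows", "payload": {
  "travel": [
    [0, 2, 0],
    [0, 4, 0],
    [0, 4, 0],
    [0, 4, 0],
    [0, 4, 0]
  ],
  "twist": [0, 0, 0, 0, 0],
  "jaw": [255, 255, 255, 255, 255]
}}

```text
time_s: 25.0
eef_pos: [565.3, -246.9, 30.1]
tool_rot: [-0.048, 1.568, 0.046]
ft_force: [0.6, -2.7, 6.9]
grip_width: 8.5
```

Run:
```python
from h import *
s=st(); w=read_camera("wrist"); cv2.imwrite("pics/x_w.png",w["color"][:,:,::-1]); c=read_camera("scene"); crop(c,180,100,380,250,4,"pics/x_s.png")
```

```text
t 25.0 tcp [ 565.3 -246.9   30.1] jawyaw 1.631 F [ 0.6 -2.7  6.9] w 8.5 j6 -2.14 down [ 0. -0. -1.]
```

View pics/x_w.png

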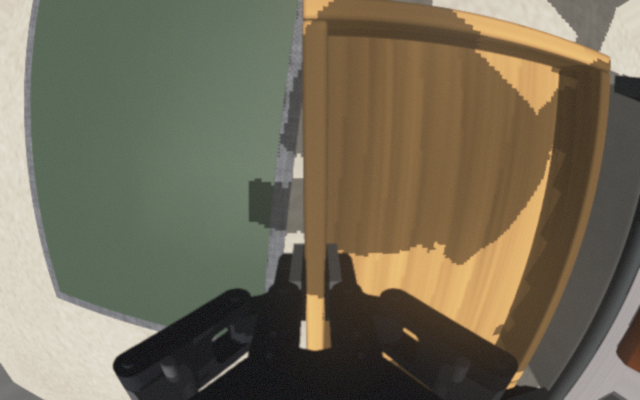

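View pics/x_s.png

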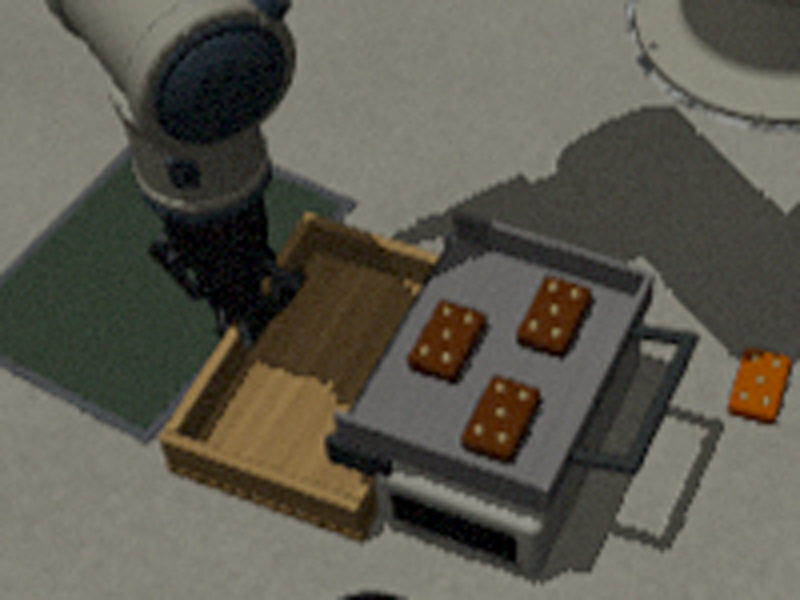

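Call:
{"api": "send_rows", "payload": {
  "travel": [
    [0, 0, 0],
    [0, 0, 0],
    [0, 0, 0],
    [0, 0, 20],
    [0, 0, 60]
  ],
  "twist": [0, 0, 0, 0, 0],
  "jaw": [135, 135, 135, 135, 135]
}}

```text
time_s: 25.6
eef_pos: [562.9, -245.2, 87.4]
tool_rot: [-0.045, 1.575, 0.05]
ft_force: [0.1, -0.1, 0.9]
grip_width: 40.0
```

Call:
{"api": "send_rows", "payload": {
  "travel": [
    [0, 0, 40],
    [0, 0, 80],
    [0, 0, 120],
    [0, 0, 150],
    [0, 40, 160]
  ],
  "twist": [0, 0, 0, 0, 0],
  "jaw": [135, 135, 135, 135, 135]
}}

```text
time_s: 26.1
eef_pos: [565.9, -209.4, 252.7]
tool_rot: [-0.047, 1.565, 0.042]
ft_force: [1.1, 1.1, 0.2]
grip_width: 40.2
```

Call:
{"api": "send_rows", "payload": {
  "travel": [
    [-4, 48, 0],
    [-7, 96, 0],
    [-10, 144, 0],
    [-13, 192, 0],
    [-16, 240, 0]
  ],
  "twist": [0, 0, 0, 0, 0],
  "jaw": [135, 135, 135, 135, 135]
}}

```text
time_s: 26.6
eef_pos: [547.9, 35.7, 249.3]
tool_rot: [-0.047, 1.57, 0.047]
ft_force: [0.2, 0.1, -0.2]
grip_width: 40.3
```

Call:
{"api": "send_rows", "payload": {
  "travel": [
    [-2, 40, 0],
    [-4, 75, 0],
    [-4, 75, -40],
    [-4, 75, -60],
    [-4, 75, -60]
  ],
  "twist": [0, 0, 0, 0, 0],
  "jaw": [135, 135, 135, 135, 135]
}}

```text
time_s: 27.1
eef_pos: [542.7, 109.0, 186.8]
tool_rot: [-0.048, 1.575, 0.048]
ft_force: [0.2, -0.9, 0.3]
grip_width: 40.1
```

Run:
```python
from h import *
s=st(); w=read_camera("wrist"); cv2.imwrite("pics/y_w.png",w["color"][:,:,::-1]); c=read_camera("top"); crop(c,240,130,500,300,3,"pics/y_t.png")
```

```text
t 27.1 tcp [542.7 109.  186.8] jawyaw 1.632 F [ 0.2 -0.9  0.3] w 40.1 j6 -1.54 down [-0. -0. -1.]
```

View pics/y_w.png

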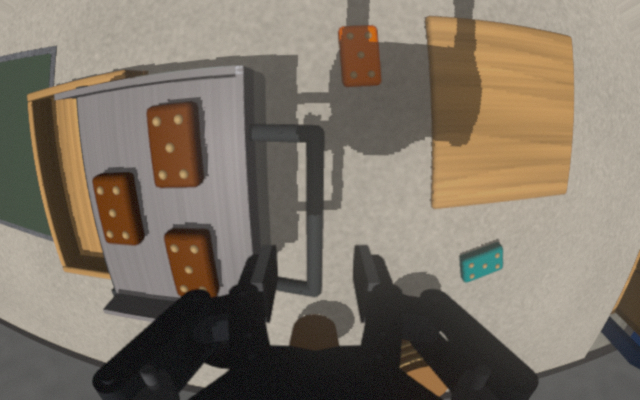

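View pics/y_t.png

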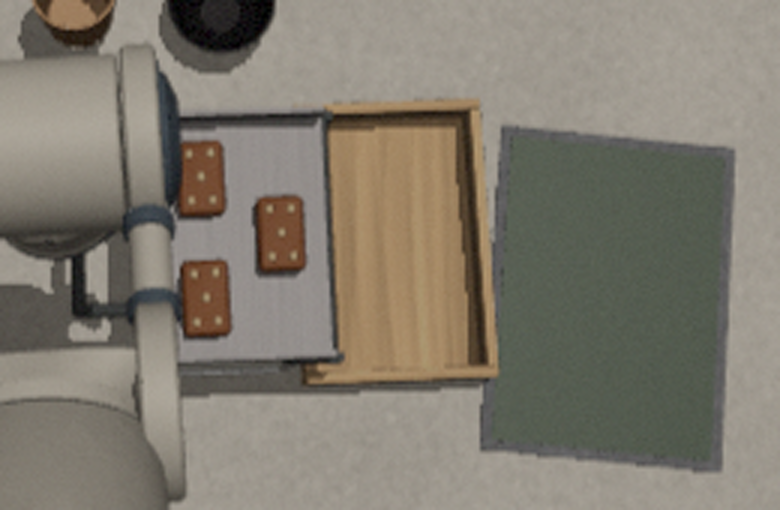

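Call:
{"api": "send_rows", "payload": {
  "travel": [
    [2, -1, -20],
    [2, -1, -40],
    [2, -1, -60],
    [2, -1, -76],
    [2, -1, -76]
  ],
  "twist": [0, 0, 0, 0, 0],
  "jaw": [135, 135, 135, 135, 135]
}}

```text
time_s: 27.7
eef_pos: [546.5, 107.5, 113.0]
tool_rot: [-0.047, 1.571, 0.047]
ft_force: [-0.9, 0.1, 1.0]
grip_width: 40.1
```

Call:
{"api": "send_rows", "payload": {
  "travel": [
    [0, 0, 0],
    [0, 0, 0],
    [0, 0, 0],
    [0, 0, 0],
    [0, 0, 0]
  ],
  "twist": [0, 0, 0, 0, 0],
  "jaw": [255, 255, 255, 255, 255]
}}

```text
time_s: 28.2
eef_pos: [547.5, 108.8, 114.9]
tool_rot: [-0.046, 1.568, 0.048]
ft_force: [-1.0, 9.3, 6.3]
grip_width: 10.1
```

Run:
```python
from h import *
s=st(); w=read_camera("wrist"); cv2.imwrite("pics/z_w.png",w["color"][:,:,::-1]); c=read_camera("top")
M=np.array([(505,127),(734,150),(720,468),(482,447)])/3+[240,130]
P=np.array([cast(c,*q,1)[:2] for q in M]);print("mat",P,P.mean(0),"yaw",np.arctan2(*(P[1]-P[2])[::-1]),np.arctan2(*(P[0]-P[3])[::-1]))
P=np.array([cast(c,q[0]/3+240,q[1]/3+130,50)[:2] for q in ((480,101),(497,376))]);print("tray far",P,np.arctan2(*(P[0]-P[1])[::-1]))
y=.061;ey=np.array([-np.sin(y),np.cos(y)]);ex=np.array([ey[1],-ey[0]])
d=P.mean(0)-np.array([550,-1]);print("far wall mid in scale",d@ex,d@ey)
# arc
for th in np.arange(0,1.15,.07):
    ph=th+.1419; print("%.2f"%th,"dy %.1f dz %.1f"%(212.1*np.cos(ph)-210,212.1*np.sin(ph)-30))
```

```text
t 28.2 tcp [547.5 108.8 114.9] jawyaw 1.631 F [-1.   9.3  6.3] w 10.1 j6 -1.54 down [ 0.  0. -1.]
mat [[ 674.9 -278.2]
 [ 657.8 -492.8]
 [ 364.9 -469.3]
 [ 380.1 -253.4]] [ 519.4 -373.4] yaw -0.0802024947938559 -0.08389393404945042
tray far [[ 687.8 -245.1]
 [ 441.6 -257.4]] 0.049862433275527945
far wall mid in scale -0.5630871101654188 -250.68289334699264
0.00 dy -0.0 dz -0.0
0.07 dy -2.6 dz 14.6
0.14 dy -6.3 dz 29.0
0.21 dy -10.9 dz 43.1
0.28 dy -16.5 dz 56.9
0.35 dy -23.0 dz 70.2
0.42 dy -30.5 dz 83.0
0.49 dy -38.9 dz 95.3
0.56 dy -48.0 dz 106.9
0.63 dy -58.0 dz 117.9
0.70 dy -68.7 dz 128.2
0.77 dy -80.1 dz 137.7
0.84 dy -92.2 dz 146.4
0.91 dy -104.8 dz 154.2
0.98 dy -118.0 dz 161.1
1.05 dy -131.5 dz 167.1
1.12 dy -145.5 dz 172.1
```

View pics/z_w.png

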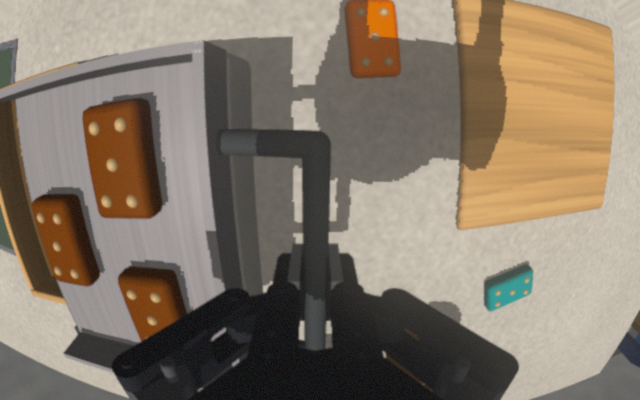

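Call:
{"api": "send_rows", "payload": {
  "travel": [
    [0, -3, 15],
    [0, -6, 29],
    [1, -11, 43],
    [1, -17, 57],
    [1, -23, 70]
  ],
  "twist": [0, 0, 0, 0, 0],
  "jaw": [255, 255, 255, 255, 255]
}}

```text
time_s: 28.8
eef_pos: [548.6, 86.5, 185.5]
tool_rot: [-0.045, 1.567, 0.05]
ft_force: [5.5, 13.7, -2.5]
grip_width: 9.6
```

Run:
```python
from h import *
s=st(); c=read_camera("scene"); crop(c,180,80,380,230,4,"pics/aa_s.png")
```

```text
t 28.8 tcp [548.6  86.5 185.5] jawyaw 1.631 F [ 5.5 13.7 -2.5] w 9.6 j6 -1.59 down [ 0.  0. -1.]
```

View pics/aa_s.png

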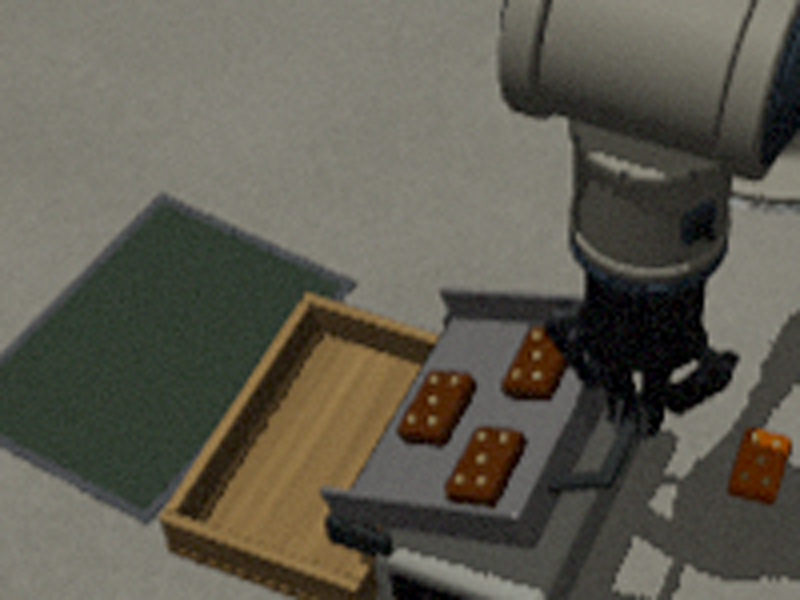

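Call:
{"api": "send_rows", "payload": {
  "travel": [
    [0, -7, 13],
    [1, -16, 25],
    [1, -25, 37],
    [2, -35, 48],
    [3, -46, 58]
  ],
  "twist": [0, 0, 0, 0, 0],
  "jaw": [255, 255, 255, 255, 255]
}}

```text
time_s: 29.35
eef_pos: [551.2, 42.2, 244.6]
tool_rot: [-0.043, 1.566, 0.053]
ft_force: [-6.6, 34.9, 27.0]
grip_width: 9.8
```

Run:
```python
from h import *
s=st(); c=read_camera("scene"); crop(c,180,80,380,230,4,"pics/ab_s.png")
```

```text
t 29.35 tcp [551.2  42.2 244.6] jawyaw 1.632 F [-6.6 34.9 27. ] w 9.8 j6 -1.67 down [ 0.  0. -1.]
```

View pics/ab_s.png

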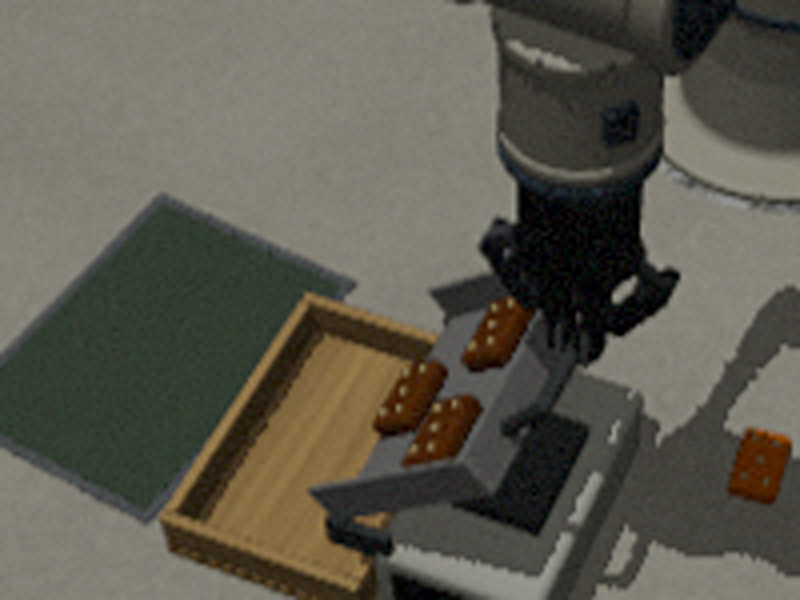

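Call:
{"api": "send_rows", "payload": {
  "travel": [
    [0, -8, 12],
    [1, -20, 21],
    [2, -33, 29],
    [3, -46, 36],
    [4, -60, 42]
  ],
  "twist": [0, 0, 0, 0, 0],
  "jaw": [255, 255, 255, 255, 255]
}}

```text
time_s: 29.9
eef_pos: [554.5, -20.4, 285.5]
tool_rot: [-0.046, 1.568, 0.049]
ft_force: [-5.4, 10.7, 11.6]
grip_width: 9.4
```

Run:
```python
from h import *
s=st(); c=read_camera("scene"); crop(c,180,80,380,230,4,"pics/ac_s.png")
y0,z0=108.8-210,100
print("theta est",np.arctan2(s['eef_pos'][2]+15.1-100, s['eef_pos'][1]+101.2)-.1419)
```

```text
t 29.9 tcp [554.5 -20.4 285.5] jawyaw 1.632 F [-5.4 10.7 11.6] w 9.4 j6 -1.78 down [ 0.  0. -1.]
theta est 1.0458250933686144
```

View pics/ac_s.png

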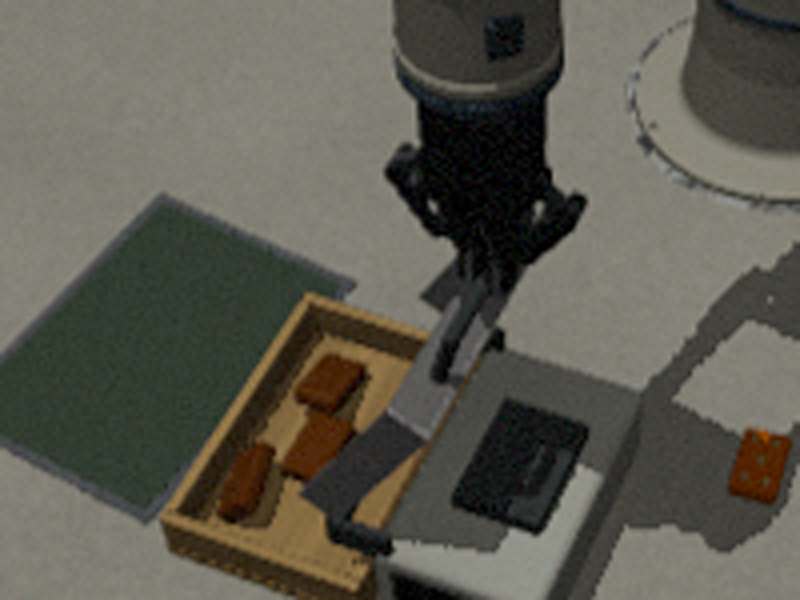

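All three slabs have slid into the tray, and the pan is at about 60°. I'll hold it there.

Call:
{"api": "send_rows", "payload": {
  "travel": [
    [0, 0, 0],
    [0, 0, 0],
    [0, 0, 0],
    [0, 0, 0],
    [0, 0, 0]
  ],
  "twist": [0, 0, 0, 0, 0],
  "jaw": [255, 255, 255, 255, 255]
}}

```text
time_s: 30.45
eef_pos: [554.6, -20.9, 285.7]
tool_rot: [-0.047, 1.568, 0.047]
ft_force: [-7.4, 3.3, 16.1]
grip_width: 9.7
```

Call:
{"api": "send_rows", "payload": {
  "travel": [
    [0, 0, 0],
    [0, 0, 0],
    [0, 0, 0],
    [0, 0, 0],
    [0, 0, 0]
  ],
  "twist": [0, 0, 0, 0, 0],
  "jaw": [255, 255, 255, 255, 255]
}}

```text
time_s: 30.95
eef_pos: [554.6, -20.9, 285.7]
tool_rot: [-0.047, 1.568, 0.047]
ft_force: [-6.9, 3.5, 16.7]
grip_width: 10.0
```

Run:
```python
from h import *
s=st(); c=read_camera("scene"); crop(c,180,80,380,230,4,"pics/ad_s.png"); t=read_camera("top"); crop(t,240,130,500,300,3,"pics/ad_t.png"); w=read_camera("wrist"); cv2.imwrite("pics/ad_w.png",w["color"][:,:,::-1])
print("theta est",np.arctan2(s['eef_pos'][2]+15.1-100, s['eef_pos'][1]+101.2)-.1419)
y=.061;ey=np.array([-np.sin(y),np.cos(y)])
# predicted lip-side back wall top edge for th
ex=np.array([ey[1],-ey[0]]);h=np.array([550,-1])-100*ey
for th in (.9,1.046,1.2):
    for xs in (-105,105):
        Y=165*np.cos(th)-36*np.sin(th);Z=165*np.sin(th)+36*np.cos(th)
        p=[*(h+xs*ex+Y*ey),100+Z]; print(th,xs,(proj(c,p)-[180,80])*4,(proj(t,p)-[240,130])*3)
```

```text
t 30.95 tcp [554.6 -20.9 285.7] jawyaw 1.631 F [-6.9  3.5 16.7] w 10.0 j6 -1.78 down [ 0.  0. -1.]
theta est 1.0484160632745494
0.9 -105 [540.3 210.3] [254.  351.4]
0.9 105 [415.9 430.3] [240.6  76.3]
1.046 -105 [510.4 192.2] [285.6 349.3]
1.046 105 [382.6 410.8] [271.2  72.3]
1.2 -105 [477.3 176.4] [320.5 347.3]
1.2 105 [346.2 393.2] [305.   69.2]
```

View pics/ad_s.png

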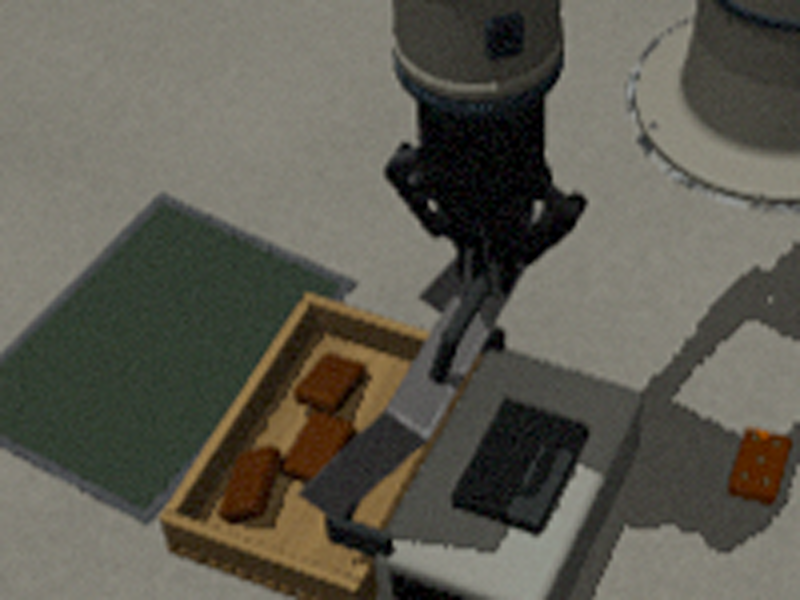

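View pics/ad_t.png

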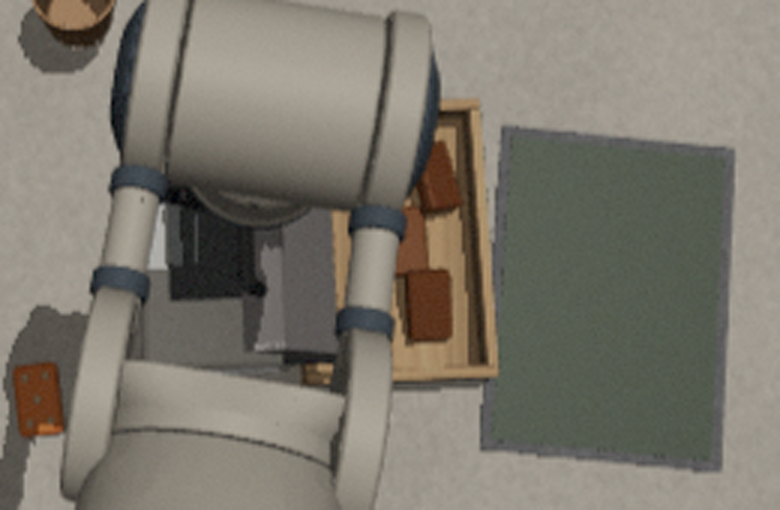

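View pics/ad_w.png

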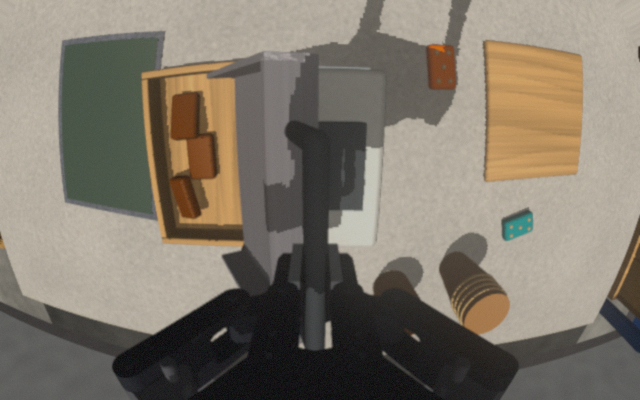

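Call:
{"api": "send_rows", "payload": {
  "travel": [
    [-1, 13, -6],
    [-2, 27, -13],
    [-2, 39, -21],
    [-3, 51, -29],
    [-4, 63, -39]
  ],
  "twist": [0, 0, 0, 0, 0],
  "jaw": [255, 255, 255, 255, 255]
}}

```text
time_s: 31.6
eef_pos: [551.2, 42.2, 245.2]
tool_rot: [-0.048, 1.568, 0.047]
ft_force: [4.0, -6.6, -1.4]
grip_width: 9.7
```

Call:
{"api": "send_rows", "payload": {
  "travel": [
    [0, 10, -11],
    [-1, 20, -22],
    [-1, 29, -34],
    [-2, 37, -46],
    [-2, 45, -59]
  ],
  "twist": [0, 0, 0, 0, 0],
  "jaw": [255, 255, 255, 255, 255]
}}

```text
time_s: 32.1
eef_pos: [549.1, 87.5, 185.7]
tool_rot: [-0.047, 1.568, 0.048]
ft_force: [0.8, -2.3, 2.0]
grip_width: 9.6
```

Call:
{"api": "send_rows", "payload": {
  "travel": [
    [0, 6, -14],
    [0, 11, -28],
    [-1, 15, -43],
    [-1, 18, -57],
    [-1, 21, -70]
  ],
  "twist": [0, 0, 0, 0, 0],
  "jaw": [255, 255, 255, 255, 255]
}}

```text
time_s: 32.6
eef_pos: [548.2, 109.0, 115.6]
tool_rot: [-0.047, 1.568, 0.048]
ft_force: [-13.5, -15.3, 85.8]
grip_width: 9.4
```

Run:
```python
from h import *
s=st(); w=read_camera("wrist"); cv2.imwrite("pics/ae_w.png",w["color"][:,:,::-1])
```

```text
t 32.6 tcp [548.2 109.  115.6] jawyaw 1.631 F [-13.5 -15.3  85.8] w 9.4 j6 -1.54 down [ 0.  0. -1.]
```

View pics/ae_w.png

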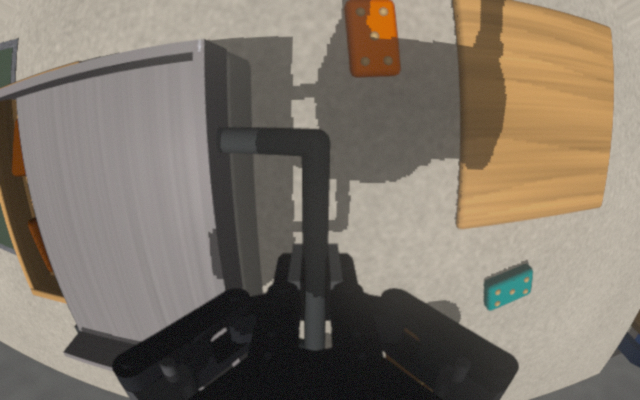

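Pan is back on its stop (86 N), so I ease off, open and rise.

Call:
{"api": "send_rows", "payload": {
  "travel": [
    [0, 0, 2],
    [0, 0, 4],
    [0, 0, 4],
    [0, 0, 4],
    [0, 0, 4]
  ],
  "twist": [0, 0, 0, 0, 0],
  "jaw": [255, 255, 135, 135, 135]
}}

```text
time_s: 33.15
eef_pos: [547.4, 107.9, 119.3]
tool_rot: [-0.047, 1.57, 0.047]
ft_force: [-0.9, 0.1, -0.1]
grip_width: 39.9
```

Call:
{"api": "send_rows", "payload": {
  "travel": [
    [0, 0, 10],
    [0, 0, 40],
    [0, 0, 80],
    [0, 0, 120],
    [0, 0, 145]
  ],
  "twist": [0, 0, 0, 0, 0],
  "jaw": [135, 135, 135, 135, 135]
}}

```text
time_s: 33.65
eef_pos: [548.1, 107.9, 268.0]
tool_rot: [-0.047, 1.567, 0.047]
ft_force: [0.3, 0.1, -0.5]
grip_width: 40.3
```

Run:
```python
from h import *
s=st(); c=read_camera("scene"); crop(c,180,80,380,230,4,"pics/af_s.png"); t=read_camera("top"); crop(t,240,130,500,300,3,"pics/af_t.png")
```

```text
t 33.65 tcp [548.1 107.9 268. ] jawyaw 1.631 F [ 0.3  0.1 -0.5] w 40.3 j6 -1.54 down [ 0.  0. -1.]
```

View pics/af_s.png

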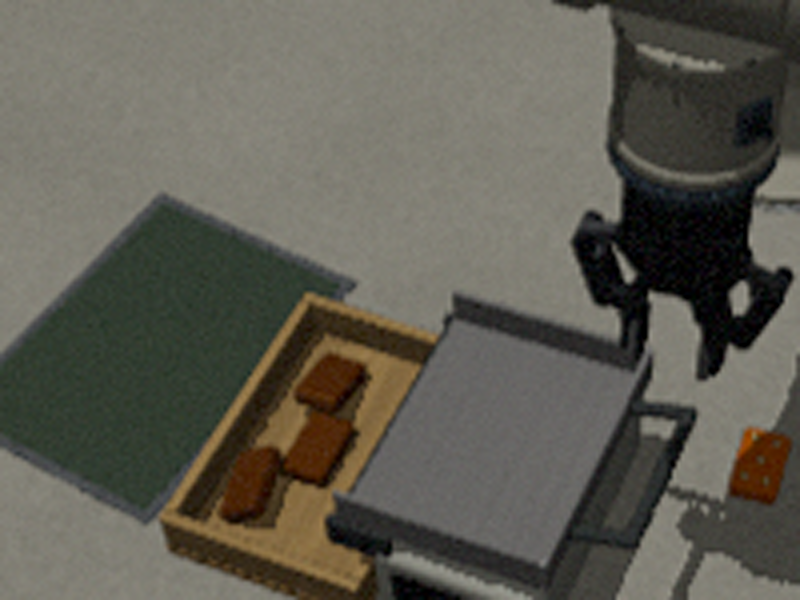

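View pics/af_t.png

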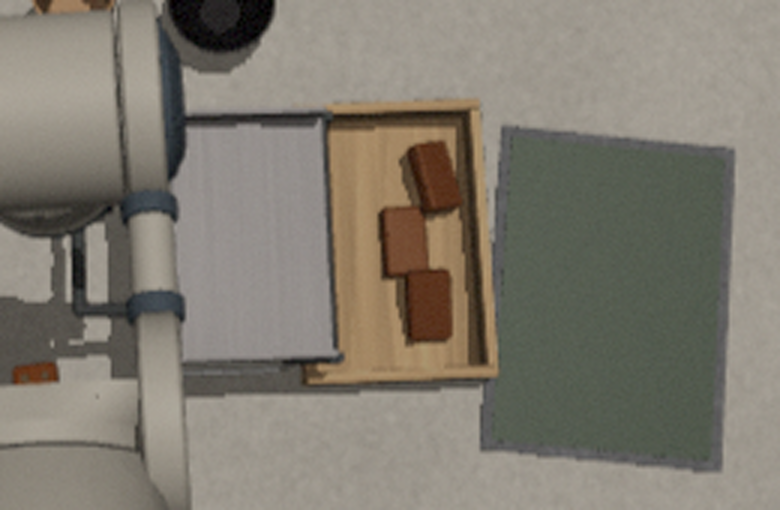

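Call:
{"api": "send_rows", "payload": {
  "travel": [
    [2, -46, 0],
    [4, -92, 0],
    [6, -138, 0],
    [8, -184, 0],
    [11, -230, 0]
  ],
  "twist": [0, 0, 0, 0, 0],
  "jaw": [165, 165, 165, 165, 165]
}}

```text
time_s: 34.25
eef_pos: [557.9, -123.9, 264.1]
tool_rot: [-0.047, 1.571, 0.048]
ft_force: [0.4, 0.4, -0.1]
grip_width: 30.1
```

Call:
{"api": "send_rows", "payload": {
  "travel": [
    [2, -46, 0],
    [4, -92, 0],
    [6, -125, -30],
    [6, -125, -75],
    [6, -125, -120]
  ],
  "twist": [0, 0, 0, 0, 0],
  "jaw": [165, 165, 165, 165, 165]
}}

```text
time_s: 34.75
eef_pos: [564.2, -248.4, 142.9]
tool_rot: [-0.046, 1.57, 0.045]
ft_force: [0.9, -1.1, -0.9]
grip_width: 30.0
```

Call:
{"api": "send_rows", "payload": {
  "travel": [
    [0, 0, -20],
    [0, 0, -38],
    [0, 0, -38],
    [0, 0, -38],
    [0, 0, -38]
  ],
  "twist": [0, 0, 0, 0, 0],
  "jaw": [165, 165, 165, 165, 165]
}}

```text
time_s: 35.25
eef_pos: [565.1, -247.4, 107.5]
tool_rot: [-0.048, 1.569, 0.047]
ft_force: [0.0, 0.2, 0.9]
grip_width: 30.5
```

Run:
```python
from h import *
s=st(); w=read_camera("wrist"); cv2.imwrite("pics/ag_w.png",w["color"][:,:,::-1])
a=wcast(w,s,308,60,50)
```

```text
t 35.25 tcp [ 565.1 -247.4  107.5] jawyaw 1.631 F [0.  0.2 0.9] w 30.5 j6 -2.14 down [ 0. -0. -1.]
```

View pics/ag_w.png

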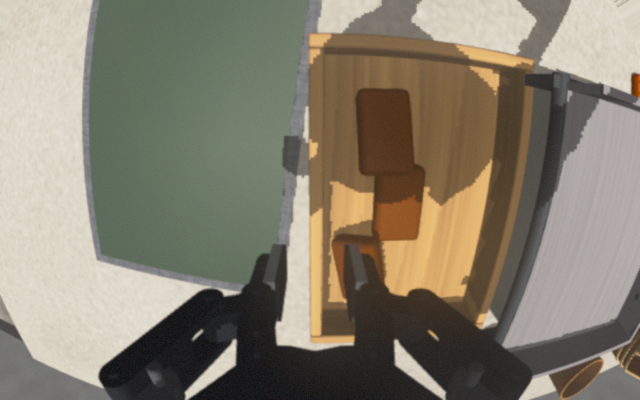

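Run:
```python
from h import *
s=st(); w=read_camera("wrist")
for p,z in (((335,237),28),((379,237),28),((316,36),50),((318,338),50),((309,200),50),((324,200),50),((375,200),28),((375,168),28)): print(p,wcast(w,s,*p,z))
crop(w,250,150,430,350,4,"pics/ah_w.png")
```

```text
t 35.3 tcp [ 565.1 -247.5  107.5] jawyaw 1.631 F [0.1 0.2 0.5] w 30.0 j6 -2.14 down [ 0. -0. -1.]
(335, 237) [ 591.8 -229.3   28. ]
(379, 237) [ 590.1 -193.3   28. ]
(316, 36) [ 443.9 -253.7   50. ]
(318, 338) [ 683.8 -237.2   50. ]
(309, 200) [ 553.5 -251.9   50. ]
(324, 200) [ 552.8 -241.6   50. ]
(375, 200) [ 558.4 -200.9   28. ]
(375, 168) [ 533.1 -204.    28. ]
```

View pics/ah_w.png

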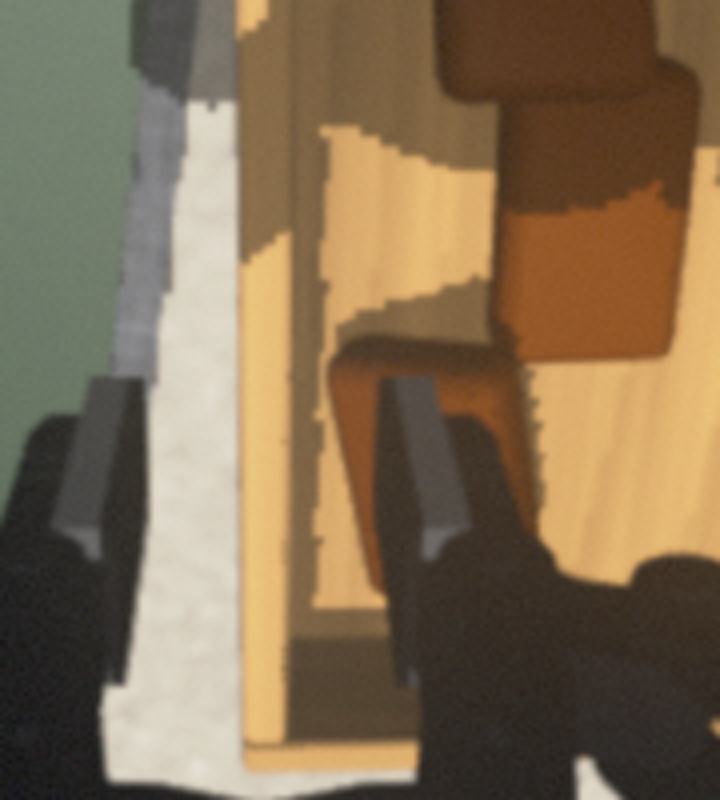

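Call:
{"api": "send_rows", "payload": {
  "travel": [
    [-5, 0, -15],
    [-5, 0, -35],
    [-5, 0, -55],
    [-5, 0, -78],
    [-5, 0, -78]
  ],
  "twist": [0, 0, 0, 0, 0],
  "jaw": [165, 165, 165, 165, 165]
}}

```text
time_s: 35.85
eef_pos: [558.5, -246.6, 26.6]
tool_rot: [-0.046, 1.573, 0.049]
ft_force: [0.4, 0.9, 0.3]
grip_width: 30.2
```

Call:
{"api": "send_rows", "payload": {
  "travel": [
    [0, 0, 0],
    [0, 0, 0],
    [0, 0, 0],
    [0, 0, 0],
    [0, 0, 0]
  ],
  "twist": [0, 0, 0, 0, 0],
  "jaw": [255, 255, 255, 255, 255]
}}

```text
time_s: 36.35
eef_pos: [560.2, -247.5, 29.7]
tool_rot: [-0.048, 1.569, 0.046]
ft_force: [-1.2, -0.1, 9.1]
grip_width: 8.8
```

Run:
```python
from h import *
s=st(); w=read_camera("wrist"); cv2.imwrite("pics/ai_w.png",w["color"][:,:,::-1])
# grip pos relative to tray: tray frame yaw .061, centre = o-165.7ey
y=.061;ey=np.array([-np.sin(y),np.cos(y)]);ex=np.array([ey[1],-ey[0]]);c0=np.array([550,-1])-165.9*ey
r=s["eef_pos"][:2]-c0; a,b=r@ex,r@ey; print("grip in tray",a,b)
m=-.08; e2=np.array([np.cos(m),np.sin(m)]);f2=np.array([-e2[1],e2[0]])
g=np.array([519.4,-373.2])+a*e2+b*f2; print("target grip",g,"delta",g-s["eef_pos"][:2],"twist",m-y)
```

```text
t 36.35 tcp [ 560.2 -247.5   29.7] jawyaw 1.631 F [-1.2 -0.1  9.1] w 8.8 j6 -2.14 down [ 0. -0. -1.]
grip in tray -4.837089125516477 -80.81338055235389
target grip [ 508.1 -453.4] delta [ -52.1 -205.8] twist -0.14100000000000001
```

View pics/ai_w.png

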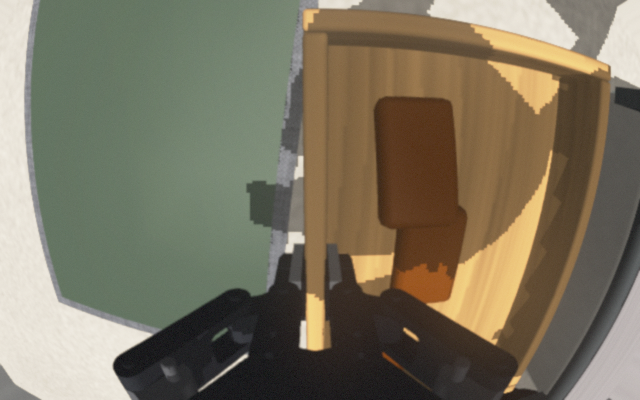

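Call:
{"api": "send_rows", "payload": {
  "travel": [
    [-2, -10, 0],
    [-5, -25, 0],
    [-9, -40, 0],
    [-13, -55, 0],
    [-17, -70, 0]
  ],
  "twist": [0, 0, 0, 0, -0.02],
  "jaw": [255, 255, 255, 255, 255]
}}

```text
time_s: 36.9
eef_pos: [543.2, -317.2, 29.7]
tool_rot: [-0.032, 1.569, 0.032]
ft_force: [2.5, 9.6, 10.2]
grip_width: 8.9
```

Run:
```python
from h import *
s=st(); w=read_camera("wrist"); cv2.imwrite("pics/aj_w.png",w["color"][:,:,::-1])
```

```text
t 36.9 tcp [ 543.2 -317.2   29.7] jawyaw 1.611 F [ 2.5  9.6 10.2] w 8.9 j6 -2.24 down [ 0.  0. -1.]
```

View pics/aj_w.png

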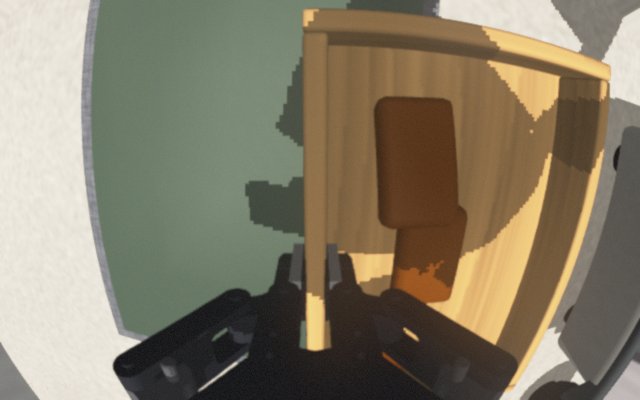

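Tray follows. Remaining shift is about (-35, -136), twist -0.12.

Call:
{"api": "send_rows", "payload": {
  "travel": [
    [-4, -15, 0],
    [-8, -30, 0],
    [-12, -45, 0],
    [-16, -60, 0],
    [-20, -75, 0]
  ],
  "twist": [-0.02, -0.04, -0.06, -0.08, -0.1],
  "jaw": [255, 255, 255, 255, 255]
}}

```text
time_s: 37.45
eef_pos: [523.1, -392.2, 29.7]
tool_rot: [0.048, 1.569, -0.047]
ft_force: [2.1, 8.8, 9.3]
grip_width: 8.5
```

Call:
{"api": "send_rows", "payload": {
  "travel": [
    [-4, -15, 0],
    [-8, -30, 0],
    [-11, -45, 0],
    [-14, -55, 0],
    [-15, -61, 0]
  ],
  "twist": [-0.01, -0.02, -0.02, -0.02, -0.02],
  "jaw": [255, 255, 255, 255, 255]
}}

```text
time_s: 37.95
eef_pos: [507.9, -453.4, 29.7]
tool_rot: [0.063, 1.569, -0.063]
ft_force: [2.1, 11.1, 11.4]
grip_width: 8.4
```

Call:
{"api": "send_rows", "payload": {
  "travel": [
    [0, 0, 0],
    [0, 0, 0],
    [0, 0, 0],
    [0, 0, 0],
    [0, 0, 0]
  ],
  "twist": [0, 0, 0, 0, 0],
  "jaw": [255, 255, 255, 255, 255]
}}

```text
time_s: 38.45
eef_pos: [507.8, -454.1, 29.7]
tool_rot: [0.061, 1.569, -0.064]
ft_force: [-2.3, -1.6, 4.6]
grip_width: 8.6
```

Run:
```python
from h import *
s=st(); c=read_camera("scene"); crop(c,120,60,380,240,3,"pics/ak_s.png"); t=read_camera("top"); crop(t,330,130,530,310,4,"pics/ak_t.png")
```

```text
t 38.45 tcp [ 507.8 -454.1   29.7] jawyaw 1.491 F [-2.3 -1.6  4.6] w 8.6 j6 -2.31 down [ 0. -0. -1.]
```

View pics/ak_s.png

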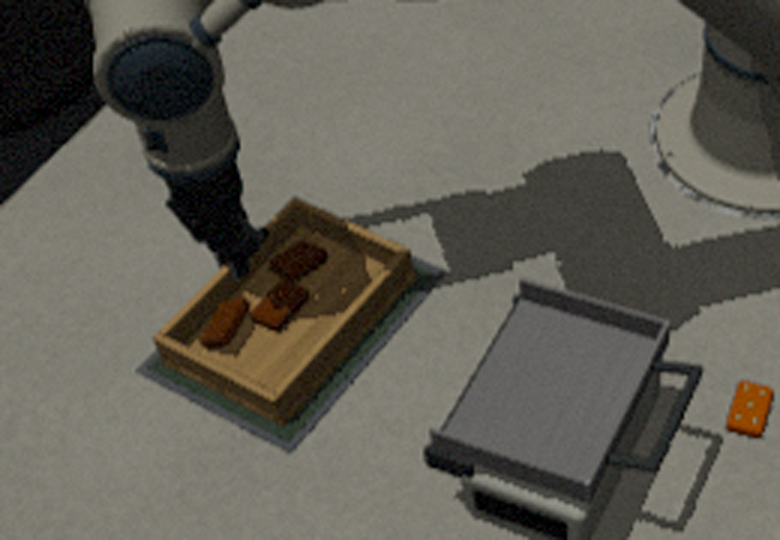

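View pics/ak_t.png

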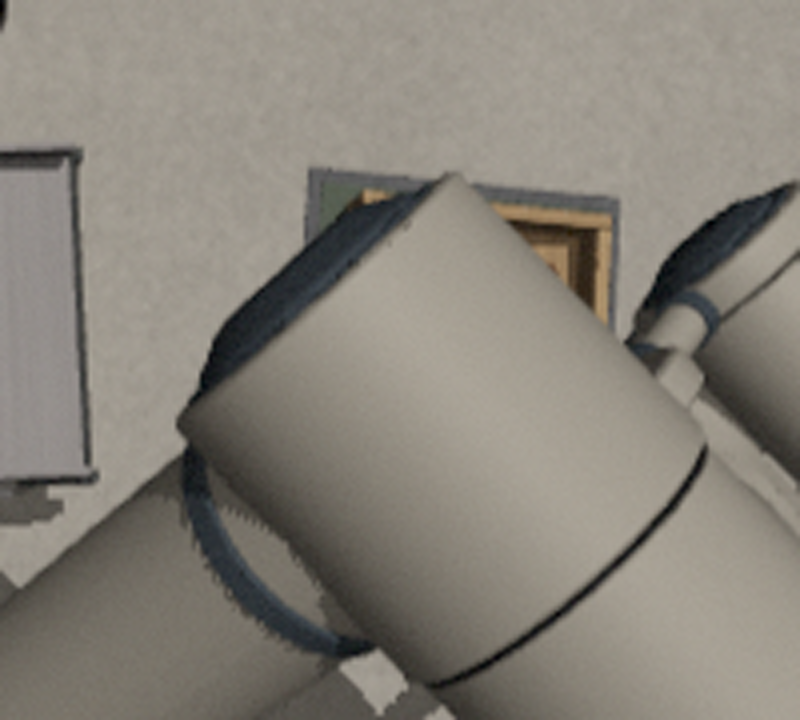

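Call:
{"api": "send_rows", "payload": {
  "travel": [
    [0, 0, 0],
    [0, 0, 0],
    [0, 0, 0],
    [0, 0, 20],
    [0, 0, 60]
  ],
  "twist": [0, 0, 0, 0, 0],
  "jaw": [165, 165, 165, 165, 165]
}}

```text
time_s: 39.05
eef_pos: [506.2, -451.7, 86.1]
tool_rot: [0.066, 1.574, -0.06]
ft_force: [-0.0, -0.7, -0.0]
grip_width: 29.9
```

Call:
{"api": "send_rows", "payload": {
  "travel": [
    [0, 0, 40],
    [0, 0, 80],
    [0, 0, 120],
    [-20, 40, 140],
    [-40, 80, 150]
  ],
  "twist": [0, 0, 0, 0, 0],
  "jaw": [165, 165, 165, 165, 165]
}}

```text
time_s: 39.55
eef_pos: [467.7, -373.2, 240.3]
tool_rot: [0.061, 1.567, -0.065]
ft_force: [0.4, 1.1, -1.0]
grip_width: 30.0
```

Call:
{"api": "send_rows", "payload": {
  "travel": [
    [-10, 45, 0],
    [-20, 90, 0],
    [-30, 135, 0],
    [-40, 180, 0],
    [-50, 225, 0]
  ],
  "twist": [0, 0, 0, 0, 0],
  "jaw": [165, 165, 165, 165, 165]
}}

```text
time_s: 40.05
eef_pos: [416.8, -146.5, 238.4]
tool_rot: [0.063, 1.569, -0.063]
ft_force: [1.2, 0.4, -0.0]
grip_width: 29.7
```

Call:
{"api": "send_rows", "payload": {
  "travel": [
    [0, 45, 0],
    [0, 90, 0],
    [0, 135, 0],
    [0, 180, 0],
    [0, 225, 0]
  ],
  "twist": [0, 0, 0, 0, 0],
  "jaw": [165, 165, 165, 165, 165]
}}

```text
time_s: 40.55
eef_pos: [417.2, 78.6, 238.5]
tool_rot: [0.063, 1.569, -0.063]
ft_force: [1.2, -0.6, -0.8]
grip_width: 30.0
```

Run:
```python
from h import *
s=st(); t=read_camera("top"); cv2.imwrite("pics/al_full.png",t["color"][:,:,::-1]); crop(t,330,130,530,310,4,"pics/al_t.png"); c=read_camera("scene"); crop(c,120,60,380,240,3,"pics/al_s.png")
```

```text
t 40.55 tcp [417.2  78.6 238.5] jawyaw 1.491 F [ 1.2 -0.6 -0.8] w 30.0 j6 -1.45 down [ 0.  0. -1.]
```

View pics/al_full.png

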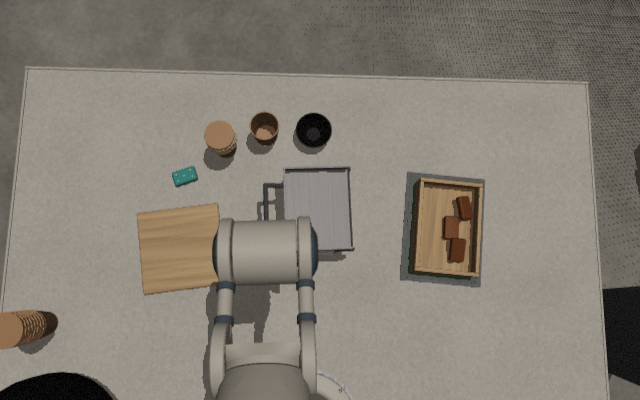

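View pics/al_t.png

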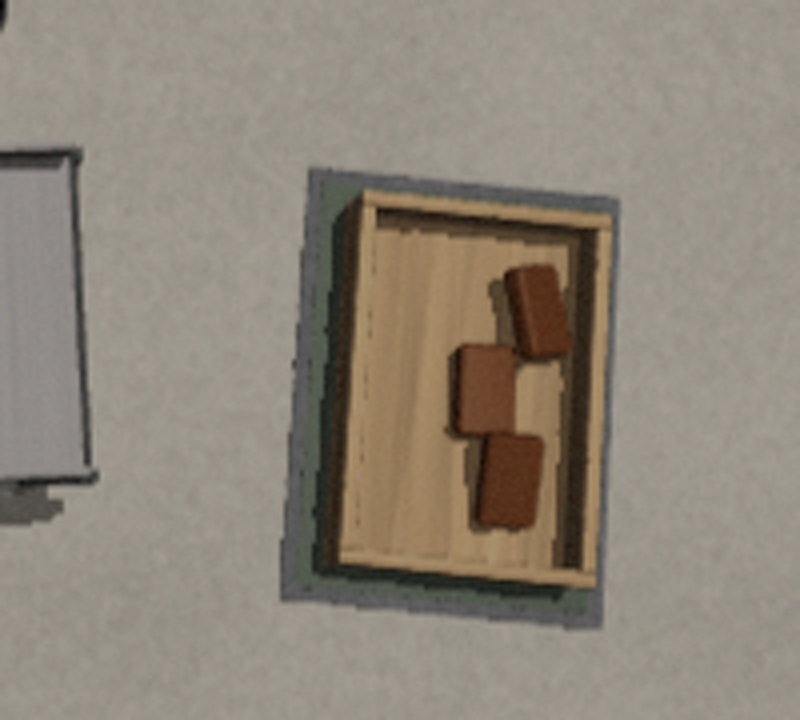

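View pics/al_s.png

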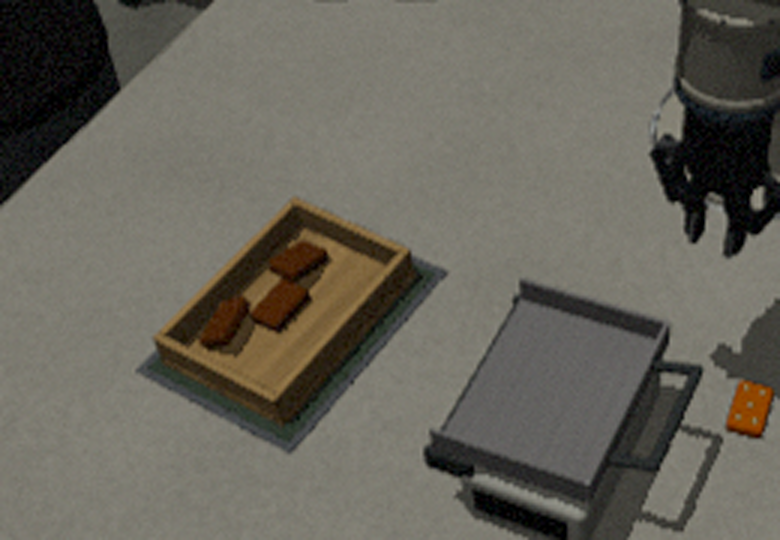

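Run:
```python
from h import *
c=read_camera("top"); sc=read_camera("scene")
T=np.array([(362,190),(613,210),(597,588),(337,566)])/4+[330,130]
P=np.array([cast(c,*q,50)[:2] for q in T]);print("tray",P.mean(0),[np.linalg.norm(P[i]-P[i-1]) for i in range(4)],np.arctan2(*(P[0]-P[3])[::-1]),np.arctan2(*(P[1]-P[2])[::-1]));a=P.mean(0)
M=np.array([(309,169),(620,199),(602,629),(281,600)])/4+[330,130]
P=np.array([cast(c,*q,1)[:2] for q in M]);print("mat",P.mean(0),np.arctan2(*(P[0]-P[3])[::-1]),np.arctan2(*(P[1]-P[2])[::-1]));print("offset",a-P.mean(0))
y=.061;ey=np.array([-np.sin(y),np.cos(y)]);ex=np.array([ey[1],-ey[0]]);h=np.array([550,-1])-100*ey
for th in (0,.06):
  for xs in (-105,105):
    p=[*(h+xs*ex+(165*np.cos(th)-36*np.sin(th))*ey),100+165*np.sin(th)+36*np.cos(th)]; print(th,xs,(proj(sc,p)-[120,60])*3)
crop(sc,250,130,360,240,6,"pics/am_s.png")
```

```text
tray [ 520.1 -375.2] [np.float64(251.8859461679629), np.float64(170.47033246903757), np.float64(253.1955921634953), np.float64(171.54327616140074)] -0.08247295236507682 -0.07813223344237678
mat [ 518.1 -372.9] -0.07681988550830653 -0.07817524155446581
offset [ 1.9 -2.2]
0 -105 [668.8 324.1]
0 105 [589.8 488.4]
0.06 -105 [667.1 317.1]
0.06 105 [587.3 481.8]
```

View pics/am_s.png

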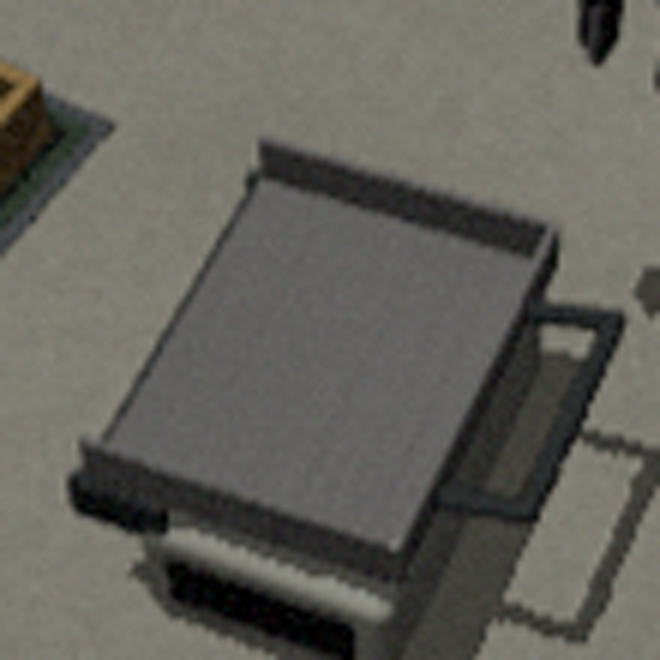

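```bash
python3 -c "
from station import *
print(sign_off())"
```

```text
the job is handed in; nothing more can be done
None
```

I finished the job and handed it in at about 41 s. No verdict was reported, so the outcome below rests on my own checks.

What I did:
- Swung the pan down level by its handle.
- Laid the three brown slabs in the pan and left the orange and turquoise ones alone.
- Slid the tray under the lip.
- Tipped the pan to about 60° and held it for 1 s; all three slabs slid into the tray.
- Brought the pan back to its stop.
- Slid the tray onto the mat.

What the last checks showed:
- **Tray:** its centre is about 3 mm from the mat's centre and it is square to within about 0.01 rad.
- **Slabs:** all three lie in the tray; they landed upside down.
- **Pan:** the wall corners in the scene view match the level position.
- **Cups and bowl:** they look unmoved in the top view.
- **Robot:** the gripper is clear of everything.

Where readings disagreed or ran high:
- One wrist-camera estimate of the tray and mat was about 9 mm off the top camera. A closer wrist view agreed with the top camera, so I used that.
- The wrist force reached 86 N when the pan met its stop (limit 120 N).
- Forces on the gripped handle peaked near 45 N during the tipping, because my arc was a few millimetres too tight. I widened it on the way.

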